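Set out a customer's pile for appraisal

TASK

A customer has left a small pile on the counter: a coin in its capsule on a pocket watch, on a silver bar, on a flat card case. Take it apart from the top down, one thing after another and each straight to its own place, lying flat in the middle of it: the coin capsule on the round sensor of the metal tester, the pocket watch face up on the round watch cushion, the silver bar on the pan of the scale, and last the card case on the felt pad. Set each thing down rather than letting it drop, and leave the opera glasses and the baby cup where they stand.

Things in the scene. Friction and masses are not known exactly. Their poses are not given: they have to be found in the camera images.
- coin_capsule: Top of the pile: gold coin in a round plastic capsule with a pale frosted rim, 36 mm across and 8 mm thick, 40 g, lying flat, its underside 45 mm above the counter at the start. Origin at the centre of its underside, z up.
- pocket_watch: Under the coin: gold pocket watch lying face up, round flat case 52 mm across and 14 mm thick, about 110 g, its underside 31 mm above the counter at the start; its winding crown and ring stick out towards its own +x, to 46 mm from the centre (between 2.5 and 11.5 mm above the underside), so grip the round case across its own y. Origin at the centre of the underside of the round case, z up out of the dial.
- silver_bar: Under the watch: plain cast silver bar, 88 mm long (its x), 42 mm wide (its y), 13 mm thick, about 500 g, lying flat, its underside 18 mm above the counter at the start. Origin at the centre of its underside, z up.
- card_case: Bottom of the pile, lying on the counter: flat steel card case with a black enamelled lid, 112 mm long (its x), 62 mm wide (its y), 18 mm thick, about 190 g. Origin at the centre of its underside, z up.
- metal_tester: Fixed bench-top precious-metal tester, grey flat box 150 x 104 mm, 34 mm high, with a blue screen at its own -x end; its sensor is a round steel disc 54 mm across whose flat top is 38 mm above the counter. Origin on the counter straight below the centre of the sensor (25 mm from the middle of the box towards its +x end), z up.
- watch_cushion: Fixed round watchmaker's cushion, dark blue with a brown leather band, 84 mm across, firm and flat on top, 24 mm high. Origin at the centre of its underside, z up.
- scale: Fixed white jeweller's scale, 160 x 132 mm, with a small display at its own -x end; its round steel pan, 116 mm across, has its flat rigid top 44 mm above the counter, higher than the rest of the scale. Origin on the counter straight below the centre of the pan, z up.
- felt_pad: Fixed appraisal pad, grey felt with a brown leather edge, 130 mm (its x) by 170 mm (its y), 6 mm thick, flat on the counter. Origin at the centre of its underside, z up.
- opera_glasses: Bystander to leave alone: brass and black opera glasses lying flat, 82 mm long (x), 100 mm wide (y), 43 mm high. Origin midway between the barrels at counter height, from 34 mm behind to 48 mm ahead of it along x.
- baby_cup: Bystander to leave alone: silver baby cup standing upright, 63 mm across, 62 mm high, with a handle towards its own +y reaching 53 mm from the axis. Origin at the centre of its underside.
Mind the look-alikes: they are no part of the job. What is shaped like the silver_bar but red is not meant. What is shaped like the pocket_watch but red is not meant.

How it is judged:
By the outcome, as a careful person would: the job done as asked, in the order asked, and still so for the second after the job is handed in, with the robot touching nothing.
It also fails if it takes over 120 s, if anything falls off the work surface, if the arm or the gripper's body presses on something with over 40 N, if the wrist force passes 120 N, or if a joint passes its speed limit or range.

ROBOT

A 6-joint arm with a two-finger parallel gripper is mounted at the origin on the work surface. World frame = base frame: x ahead of the robot, y to its left, z up, the work surface at z = 0. Lengths are in m, angles in rad, forces in N, time in s.
With the tool pointing down it reaches from about 0.25 to 0.725 m from the base axis. Payload 4 kg.
Tool frame: the origin (TCP) lies at the very end of the fingers, on their centre line; the grasp point (between the pads) lies ctrl.grip_depth behind it (ctrl.grip_depth is the distance from the TCP to the grasp point, in m); z points along the fingers, y is the line along which they close (so a half turn about z gives the same grasp; the last joint's range is limited). The gripper opens to 85 mm and grips with 20 to 120 N. Pads are 22 mm wide; open, the fingers measure 114 mm over their backs; the gripper's body (76 mm by 85 mm) begins 54 mm behind the grasp point. The pads swing forward as they close: fully open they stand 13 mm farther back than shut.
Start: joints at [1.176, 0.241, 0.005, 1.335, 0, 1.571], TCP at [0.192, 0.462, 0.231] pointing down, gripper open.
Joint ranges: [-2.72, 2.72], [-1.05, 1.87], [-1.09, 1.28], [-1.99, 2.15], [-1.42, 1.44], [-3.14, 3.14]. Speed limits (rad/s): [2.79, 2.79, 3.14, 3.14, 3.14, 3.14].

INTERFACE

Orientations are given as a rotation vector (axis times angle).
In Python, from bench import ctrl gives the robot as it stands.
- The arm moves only by the tool apply_moves, never from a script. Its argument "series" is a list that holds one entry, the list of rows, each a list of 4 numbers: the shift along the tool's x, y, z in m, then the turn about the tool's z in rad. In form: [[[x, y, z, spin], ...]]. A call has 1 to 10 rows; each row is the pose to reach, as a shift and turn from the pose commanded when the call began, along the tool's axes at that moment; what a row does not reach only later rows make up. A row lasts 1/12 s, in which the tool goes at most 41.7 mm and 7.16 degrees, less where a joint would pass 70% of its speed; a pose out of reach is approached as far as the arm can. A call with a gripper value outside its range is refused whole. "hand" is the opening, from 0 (shut) to 1 (fully open), set as the call begins (left out, the last holds). The fingers move at their own pace and stop on an object; the grip force is fixed at half the most. Time passes only in rows, so rows that repeat a pose let the fingers close. It gives the time, the measured TCP pose, the force, the opening and the grip force at its end, in the units of the state.
- ctrl.observe(): the state, without advancing time (a new reading comes with each control period).
- ctrl.get_image(name): name is "scene" or "side" or "wrist"; returns a dict with "pixels" (384x512x3 uint8, red, green, blue), "depth" (384x512 float32, m along the optical axis (not along the pixel's ray), 0 where there is no reading), "K" (3x3 intrinsics, pixels), "rvec" (rotation vector, rad) and "tvec" (3), from world to camera coordinates, as OpenCV has them. Camera axes: x right, y down, z forward; pixel columns grow to the right and rows downward; lengths in m; the calibration is good to about 2 mm. A picture is of the moment at which its call begins.
- ctrl.finish_job(): hands the job in; it is judged then, once.
The state is a dict: "time": time; "q": joint angles; "qvel": joint speeds; "tau": joint torques, N m; "tool_pos": TCP position; "tool_rot": TCP orientation; "ft_force": force on the tool from outside, world axes, zero at the start; "ft_torque": the same for the moment, N m; "gripper_width": finger opening in m; "grasp_force": force on a finger pad.
Only numpy, scipy, OpenCV 4.12 (cv2) and the standard library are available. Lean on these libraries where they do the work, as an engineer would, in place of code of your own. Each camera call takes 0.05 s, during which the arm holds its last target. There are 200 camera calls.

## Working session

There is one attempt and no reset: what is moved stays moved. The work goes in short steps, Python scripts to look and compute and a tool call to move; the robot and the scene stay as the last step left them, time stands still between calls to the robot, and variables do not carry over. Pictures are saved under pics/ and viewed, at most 17 in all, crops included, and the job is handed in when it is done.

Besides the shell and the picture viewer there is one more tool, called after "Request:" in YAML: its name, and indented under it one key for each argument. apply_moves: Moves the arm, as the interface text tells. Its arguments: {"type":"object","properties":{"series":{"type":"array"},"hand":{"type":"number"}},"required":["series"]}

```bash
mkdir -p pics
cat > h.py <<'E'
import numpy as np, cv2
from bench import ctrl
def cap(n,fn=None):
    im=ctrl.get_image(n)
    if fn: cv2.imwrite('pics/'+fn,im['pixels'][:,:,::-1]); np.savez('pics/'+fn+'.npz',**im)
    return im
def cloud(im):
    R=cv2.Rodrigues(np.array(im['rvec'],float))[0]; t=np.array(im['tvec'],float).ravel()
    K=np.array(im['K']); d=im['depth']; v,u=np.mgrid[:d.shape[0],:d.shape[1]]
    P=np.stack([(u-K[0,2])/K[0,0]*d,(v-K[1,2])/K[1,1]*d,d],-1)
    W=(P-t)@R; W[d==0]=np.nan
    return W
E
python3 - <<'E'
from h import *
print(ctrl.grip_depth, ctrl.observe())
a=cap('scene','s1.png');b=cap('side','d1.png');c=cap('wrist','w1.png')
cv2.imwrite('pics/sd.png',cv2.resize(np.vstack([a['pixels'],b['pixels']])[:,:,::-1],None,fx=.78,fy=.78))
for i in(a,b,c):
  W=cloud(i);print(np.nanmin(W.reshape(-1,3),0),np.nanmax(W.reshape(-1,3),0),i['tvec'])
E
```

```text
0.0187 {'time': 0.0, 'q': array([ 1.17597758e+00,  2.41411013e-01,  3.72501024e-03,  1.33521958e+00,
       -5.73082532e-06,  1.57081625e+00]), 'qvel': array([-0.00123921,  0.00189939, -0.00106333, -0.00041434,  0.00108705,
       -0.00102884]), 'tau': array([ 7.20723947e-04, -3.72320473e+01,  2.52406043e+01,  1.70325249e-02,
        1.37929223e-04, -1.42405906e-06]), 'tool_pos': array([0.19207589, 0.46094174, 0.23041426]), 'tool_rot': array([-0.61610988, -3.08016863,  0.00325022]), 'ft_force': array([-0.13405922, -0.59462152,  0.74990962]), 'ft_torque': array([ 0.01796025, -0.0484231 , -0.04486933]), 'grasp_force': 0.0, 'gripper_width': 0.08584151183939812}
[-2.34799586 -2.40276623 -0.76826831] [1.55710494 0.51489054 0.30987578] [ 0.53613371 -0.13249073  1.01103687]
[-0.19642745 -0.58676864 -0.77210274] [1.83556387 1.83205448 0.44702628] [-0.56197996  0.16976393  1.04937189]
[-0.05407499  0.01356841 -0.0050224 ] [0.62045803 0.75692823 0.31652613] [-0.49784715 -0.04249348  0.37890796]
```

View pics/s1.png

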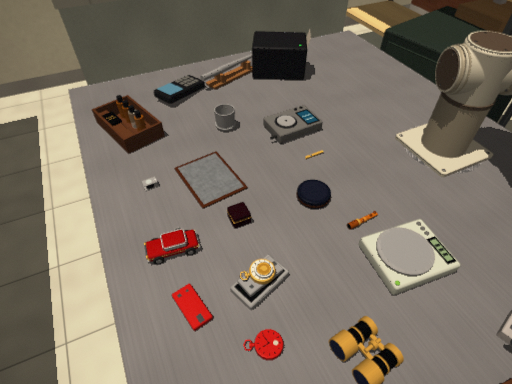

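View pics/d1.png

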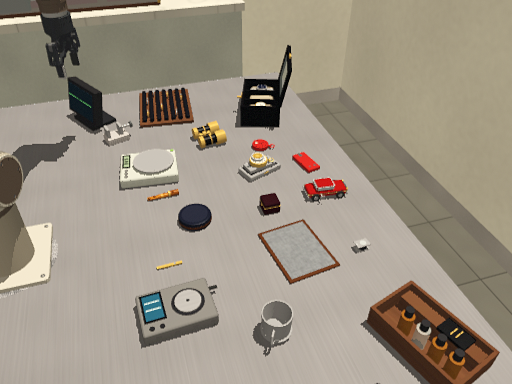

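The scene view shows the pile at (262,275). Look-alikes are the red bar (192,306) and the red watch (268,344), which I reject as red. The real stack is the gold watch with the coin on the grey bar at (262,272). The tester sensor is at (286,121), the cushion at (314,194), the pan at (406,251) and the pad at (211,178). The cup is at (224,117) and the opera glasses at (367,350).

```bash
cat > fit.py <<'E'
from h import *
def load(f): z=np.load('pics/'+f+'.npz'); return dict(z)
E
python3 - <<'E'
from fit import *
A=load('s1.png');B=load('d1.png');WA=cloud(A);WB=cloud(B)
for n,W,px in(('A',WA,dict(sensor=(286,121),cush=(314,194),pan=(406,251),pad=(211,178),pile=(262,268),bar=(245,288),cup=(224,112))),('B',WB,dict(sensor=(187,300),cush=(195,214),pan=(155,161),pad=(298,250),pile=(259,158),cup=(277,315)))):
  for k,(u,v) in px.items(): print(n,k,W[v,u].round(4))
# top-surface fits
seeds=dict(sensor=(WA[121,286],.035,.045,.09),cush=(WA[194,314],.018,.03,.06),pan=(WA[251,406],.041,.05,.09))
for k,(s,lo,hi,r) in seeds.items():
  for n,W in(('A',WA),('B',WB)):
    m=(W[...,2]>lo)&(W[...,2]<hi)&(np.hypot(W[...,0]-s[0],W[...,1]-s[1])<r)
    P=W[m]; c,rr=cv2.minEnclosingCircle(P[:,:2].astype(np.float32)); print(k,n,m.sum(),np.array(c).round(4),round(rr,4),cv2.minAreaRect(P[:,:2].astype(np.float32)),np.median(P[:,2]))
for f,im,box in(('s',A,(220,240,300,320)),('d',B,(225,125,315,195))):
  x0,y0,x1,y1=box; cv2.imwrite(f'pics/pile_{f}.png',cv2.resize(im['pixels'][y0:y1,x0:x1,::-1],None,fx=8,fy=8,interpolation=cv2.INTER_CUBIC))
E
```

```text
A sensor [ 0.374  -0.2593  0.0362]
A cush [0.4492 0.0211 0.0254]
A pan [0.375  0.2521 0.045 ]
A pad [ 0.6518 -0.1562  0.0072]
A pile [0.6615 0.1661 0.0539]
A bar [0.7038 0.1787 0.0296]
A cup [ 0.5235 -0.3811  0.0362]
B sensor [ 0.3745 -0.264   0.0363]
B cush [0.4451 0.0051 0.0201]
B pan [0.3789 0.2412 0.0381]
B pad [ 0.6538 -0.1739  0.0052]
B pile [0.6619 0.151  0.051 ]
B cup [ 0.5412 -0.3396  0.0191]
sensor A 374 [ 0.3591 -0.2594] 0.0763 ((0.35591214895248413, -0.25852447748184204), (0.1362561136484146, 0.09644509851932526), 3.0688748359680176) 0.036304285835208755
sensor B 533 [ 0.3543 -0.2733] 0.0773 ((0.35229313373565674, -0.268767774105072), (0.13300392031669617, 0.09335122257471085), 2.605942487716675) 0.03645368755799755
cush A 676 [0.4435 0.0103] 0.0421 ((0.4439522922039032, 0.010981321334838867), (0.08089291304349899, 0.08204565942287445), 68.72903442382812) 0.023888812379333976
cush B 583 [0.4425 0.0051] 0.0429 ((0.4434584081172943, 0.0045332275331020355), (0.0821489542722702, 0.08201098442077637), 32.68614196777344) 0.02212010351756342
pan A 2098 [0.3735 0.247 ] 0.0589 ((0.37431687116622925, 0.24766534566879272), (0.11404609680175781, 0.11469809710979462), 59.383113861083984) 0.043976664432143785
pan B 543 [0.3748 0.2417] 0.059 ((0.37358132004737854, 0.24174275994300842), (0.11285468935966492, 0.11411972343921661), 18.074045181274414) 0.042362233656077206
```

View pics/pile_s.png

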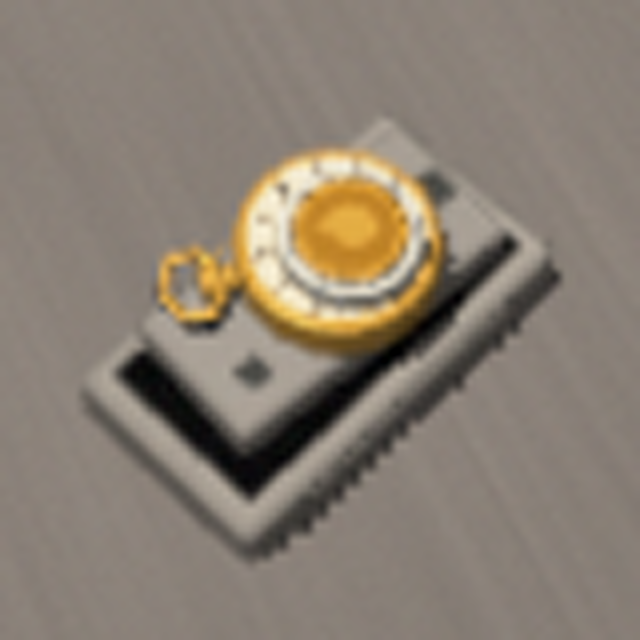

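The crop shows the coin off-centre on the watch, the watch ring pointing to the lower left, the bar with its long axis along the case, and the case under it. None of these is red. The scene and side cameras differ by about 5 mm, so I will measure close up with the wrist camera.

```bash
cat >> h.py <<'E'
from scipy.spatial.transform import Rotation as Ro
def plan(x,y,z,yaw=None):
    """yaw = direction (deg, world) of tool y, mod 180; prints tool-frame shift and spin"""
    s=ctrl.observe(); R=Ro.from_rotvec(s['tool_rot']).as_matrix(); p=s['tool_pos']
    d=R.T@(np.array([x,y,z])-p); cur=np.degrees(np.arctan2(R[1,1],R[0,1])); sp=[]
    if yaw is not None:
        for k in(-180,0,180,360):
            a=cur-(yaw+k)   # tool z down: +spin decreases yaw
            a=(a+180)%360-180; sp.append((round(np.radians(a),3),round(s['q'][5]+0*a,2)))
    print('shift',d.round(4),'cur yaw',round(cur,1),'spins',sp[:2],'tilt',R[2].round(3),'t',s['time'],'w',round(s['gripper_width'],4),'f',round(s['grasp_force'],1))
E
python3 - <<'E'
from h import *
z=dict(np.load('pics/w1.png.npz'));R=cv2.Rodrigues(z['rvec'])[0];C=-R.T@z['tvec'];s=ctrl.observe();T=Ro.from_rotvec(s['tool_rot']).as_matrix()
print('cam in tool',T.T@(C-s['tool_pos']),'axis in tool',T.T@R[2],'x',T.T@R[0],z['K'])
plan(.66,.16,.25,90)
E
```

```text
cam in tool [ 0.08236864 -0.00146692 -0.14107498] axis in tool [-3.22864689e-01  4.85327705e-04  9.46445010e-01] x [ 5.37109865e-04  9.99999801e-01 -3.29563573e-04] [[325.69342026   0.         256.73585667]
 [  0.         325.69342026 189.84558605]
 [  0.           0.           1.        ]]
shift [-0.5477 -0.098  -0.0192] cur yaw 67.4 spins [(np.float64(2.747), np.float64(1.57)), (np.float64(-0.395), np.float64(1.57))] tilt [ 0.    -0.002 -1.   ] t 0.15 w 0.0852 f 0.0
```

Request:
apply_moves:
  series:
    - [[-0.53,-0.09,-0.02,-0.395],[-0.53,-0.09,-0.02,-0.395],[-0.53,-0.09,-0.02,-0.395],[-0.53,-0.09,-0.02,-0.395],[-0.53,-0.09,-0.02,-0.395],[-0.53,-0.09,-0.02,-0.395],[-0.53,-0.09,-0.02,-0.395],[-0.53,-0.09,-0.02,-0.395],[-0.53,-0.09,-0.02,-0.395],[-0.53,-0.09,-0.02,-0.395]]
  hand: 0.55

```text
time: 0.98
tool_pos: [0.5329, 0.246, 0.2459]
tool_rot: [-0.0, -3.141, 0.0]
ft_force: [0.3, 0.9, 0.7]
gripper_width: 0.0472
grasp_force: 0.0
```

Run:
```python
from h import *
plan(.64,.16,.25,90)
```

```text
shift [-0.1071 -0.086  -0.0041] cur yaw 90.0 spins [(np.float64(3.142), np.float64(0.43)), (np.float64(-0.0), np.float64(0.43))] tilt [ 0.001 -0.    -1.   ] t 0.9833 w 0.0472 f 0.0
```

Request:
apply_moves:
  series:
    - [[-0.107,-0.086,-0.004,0],[-0.107,-0.086,-0.004,0],[-0.107,-0.086,-0.004,0],[-0.107,-0.086,-0.004,0],[-0.107,-0.086,-0.004,0],[-0.107,-0.086,-0.004,0],[-0.107,-0.086,-0.004,0]]

```text
time: 1.57
tool_pos: [0.6378, 0.1622, 0.2498]
tool_rot: [0.001, -3.14, -0.0]
ft_force: [-0.5, 0.2, -0.8]
gripper_width: 0.0469
grasp_force: 0.0
```

Run:
```python
from h import *
plan(.64,.16,.25,90)
w=cap('wrist','w2.png');W=cloud(w)
P=W[(W[...,2]<.12)]
for k,lo,hi in(('coin',.0515,.057),('watch',.043,.049),('bar',.028,.034),('case',.015,.021)):
  m=(W[...,2]>lo)&(W[...,2]<hi)&(np.hypot(W[...,0]-.665,W[...,1]-.16)<.1)
  p=W[m][:,:2].astype(np.float32)
  if len(p)>5: print(k,len(p),cv2.minEnclosingCircle(p),cv2.minAreaRect(p))
cv2.imwrite('pics/w2b.png',cv2.resize(w['pixels'][:,:,::-1],None,fx=1.5,fy=1.5))
v=(W[...,2]>.15); s=ctrl.observe(); T=Ro.from_rotvec(s['tool_rot']).as_matrix(); Q=(W[v]-s['tool_pos'])@T
print('finger pts',len(Q),Q[:,2].max(),np.percentile(Q[:,2],[50,90,99]))
```

```text
shift [-0.0022 -0.0022 -0.0002] cur yaw 90.1 spins [(np.float64(-3.141), np.float64(0.25)), (np.float64(0.001), np.float64(0.25))] tilt [ 0.002  0.    -1.   ] t 1.5667 w 0.0469 f 0.0
coin 509 ((0.6590810418128967, 0.16482920944690704), 0.01791471615433693) ((0.658961296081543, 0.1649082601070404), (0.03452148661017418, 0.0339973121881485), 31.987092971801758)
watch 498 ((0.6602115631103516, 0.16056405007839203), 0.025171125307679176) ((0.6596988439559937, 0.16066408157348633), (0.04815368726849556, 0.04901774227619171), 89.9716567993164)
bar 950 ((0.6635977625846863, 0.16096501052379608), 0.04731256514787674) ((0.6627705693244934, 0.1640172302722931), (0.0868406593799591, 0.0465981662273407), 15.480024337768555)
case 1422 ((0.6658371686935425, 0.16402128338813782), 0.06122744083404541) ((0.6653158068656921, 0.1635235846042633), (0.11079884320497513, 0.06038204953074455), 19.756765365600586)
finger pts 31174 0.09974078307010728 [-0.06129973 -0.03276647 -0.00746315]
```

View pics/w2b.png

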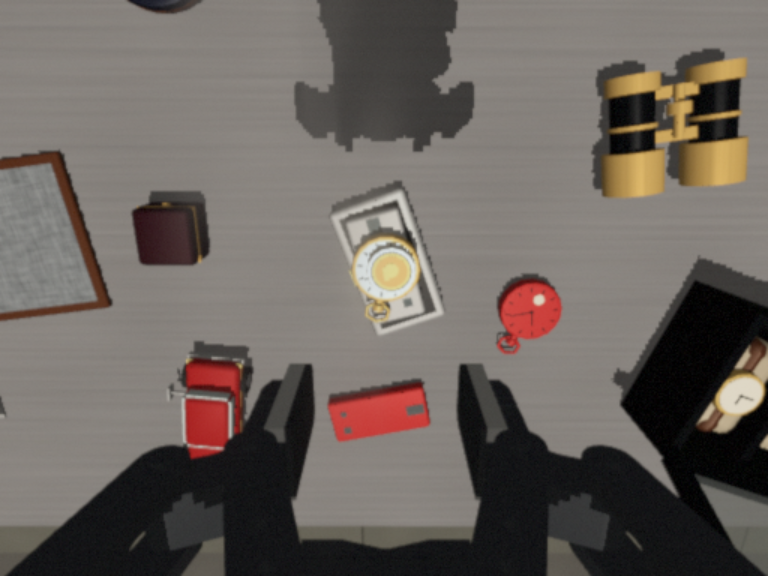

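The picture shows the coin at (391,270), with the watch ring at (377,310) pointing to +x and slightly -y. The case's long axis is at about +19°. The red bar and red watch sit apart from the pile.

Run:
```python
from fit import *
w=load('w2.png');W=cloud(w)
p0=np.array([.6378,.1622,.2498])
m=(W[...,2]>.17)&(abs(W[...,1]-p0[1])<.06)&(abs(W[...,0]-p0[0])<.05)
Q=(W[m]-p0)*[-1,1,-1]
for s in(-1,1):
  q=Q[Q[:,1]*s>0]; print(s,len(q),np.percentile(q[:,2],[50,99,100]),q[q[:,2]>q[:,2].max()-.004].mean(0))
m=(W[...,2]>.0275)&(W[...,2]<.0325)&(np.hypot(W[...,0]-.665,W[...,1]-.16)<.1); p=W[m][:,:2].astype(np.float32); print(cv2.minAreaRect(p))
# ring: gold beyond watch
hsv=cv2.cvtColor(w['pixels'],cv2.COLOR_RGB2HSV); g=(hsv[...,1]>90)&(hsv[...,0]>12)&(hsv[...,0]<32)&(W[...,2]>.032)
g&=(np.hypot(W[...,0]-.66,W[...,1]-.1605)>.029)&(np.hypot(W[...,0]-.66,W[...,1]-.1605)<.06)
r=W[g];print(g.sum(),r.mean(0),np.degrees(np.arctan2(r[:,1].mean()-.1607,r[:,0].mean()-.660)))
plan(.659,.165,.10,108)
```

```text
-1 15211 [-0.06091374 -0.00807211 -0.00046103] [ 0.00065971 -0.02534973 -0.00288054]
1 15401 [-0.06144921 -0.00823108 -0.00049768] [ 0.00083558  0.02203909 -0.00292538]
((0.6634575128555298, 0.16124789416790009), (0.08730725198984146, 0.04121727496385574), 15.756043434143066)
85 [0.69362359 0.15592892 0.0443914 ] -8.076166536994943
shift [-0.0216  0.0022  0.1502] cur yaw 90.1 spins [(np.float64(2.829), np.float64(0.25)), (np.float64(-0.312), np.float64(0.25))] tilt [ 0.001  0.    -1.   ] t 1.6167 w 0.0469 f 0.0
```

Request:
apply_moves:
  series:
    - [[-0.0216,0.0037,0.03,0],[-0.0216,0.0037,0.07,0],[-0.0216,0.0037,0.11,0],[-0.0216,0.0037,0.145,0],[-0.0216,0.0037,0.165,0],[-0.0216,0.0037,0.165,0],[-0.0216,0.0037,0.165,0],[-0.0216,0.0037,0.165,0]]

```text
time: 2.28
tool_pos: [0.6611, 0.1666, 0.0878]
tool_rot: [-0.003, 3.138, 0.001]
ft_force: [0.4, -0.1, 0.5]
gripper_width: 0.0468
grasp_force: 0.0
```

```bash
cat > near.py <<'E'
from h import *
# tips vs world: returns wrist cloud corrected so fingertip midline is at tool y=0
def near(fn,hi=.004,top=.012):
    s=ctrl.observe(); w=cap('wrist',fn); W=cloud(w); T=Ro.from_rotvec(s['tool_rot']).as_matrix(); Q=(W-s['tool_pos'])@T
    return s,w,W,Q,T
E
python3 - <<'E'
from near import *
s,w,W,Q,T=near('w3.png'); print(s['tool_pos'],s['ft_force'])
m=(abs(Q[...,0])<.016)&(abs(Q[...,1])<.05)&(Q[...,2]<.003)&(Q[...,2]>-.02)
for k in(-1,1):
  q=Q[m&(Q[...,1]*k>0)]; print(k,q[:,2].max(), q[q[:,2]>q[:,2].max()-.003].mean(0),abs(q[:,1]).min())
for k,lo,hi in(('coin',.0505,.057),('watch',.043,.0485)):
  mm=(W[...,2]>lo)&(W[...,2]<hi)&(np.hypot(W[...,0]-.66,W[...,1]-.165)<.03)
  p=W[mm][:,:2].astype(np.float32); print(k,len(p),np.median(W[mm][:,2]),cv2.minEnclosingCircle(p))
cv2.imwrite('pics/w3b.png',cv2.resize(w['pixels'][:,:,::-1],None,fx=1.5,fy=1.5))
plan(.659,.1665,.0485)
E
```

```text
[0.66106813 0.16664672 0.08782666] [ 0.43114397 -0.11029431  0.45963159]
-1 -3.08293981701204e-06 [-0.00068654 -0.02515213 -0.00182935] 0.024775183996477466
1 -0.0008957679659491204 [ 6.81419529e-05  2.18617469e-02 -2.45935863e-03] 0.02158004564010897
coin 2453 0.05188060170344133 ((0.6594172120094299, 0.1648396998643875), 0.01808379963040352)
watch 1574 0.043731040472953925 ((0.6605894565582275, 0.16091573238372803), 0.025138260796666145)
shift [ 0.003  -0.0001  0.0401] cur yaw 90.1 spins [] tilt [-0.005  0.001 -1.   ] t 2.3333 w 0.047 f 0.0
```

View pics/w3b.png

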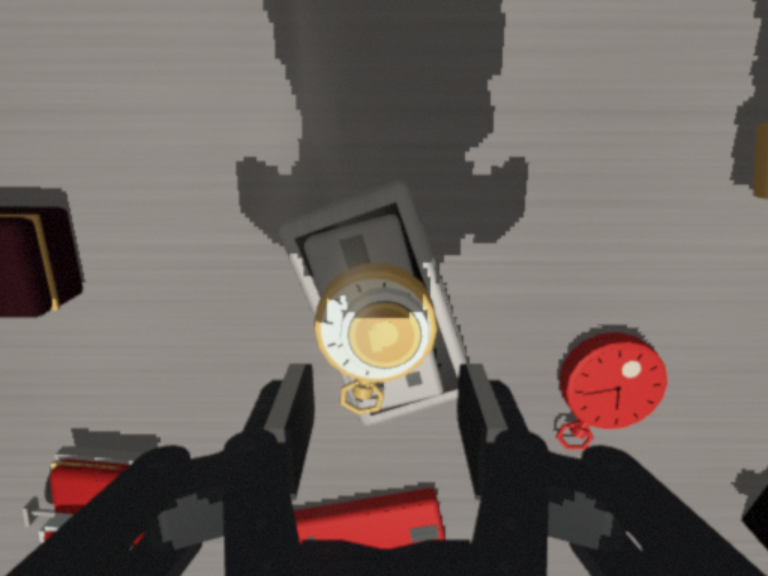

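The coin sits at (383,335), between the two pads, and the finger midline and coin agree after a 1.6 mm tool-y bias. Continuing down.

Request:
apply_moves:
  series:
    - [[0.001,0,0.01,0],[0.002,0,0.02,0],[0.002,0,0.03,0],[0.002,0,0.034,0],[0.002,0,0.034,0],[0.002,0,0.034,0],[0.002,0,0.034,0]]

```text
time: 2.92
tool_pos: [0.6584, 0.1653, 0.0513]
tool_rot: [-0.0, 3.141, 0.0]
ft_force: [0.0, -0.7, 0.0]
gripper_width: 0.0471
grasp_force: 0.0
```

Run:
```python
from h import *
plan(.6594,.1665,.0485);s=ctrl.observe();print(s['tool_pos'],s['ft_force'],s['qvel'])
```

```text
shift [-0.001   0.0012  0.0028] cur yaw 90.0 spins [] tilt [-0.  0. -1.] t 2.9167 w 0.0471 f 0.0
[0.65844695 0.16527885 0.05128916] [ 0.00116785 -0.68062471  0.04905392] [-0.00061638 -0.00744728  0.00668793  0.0014781  -0.00052394 -0.00070963]
```

Request:
apply_moves:
  series:
    - [[-0.001,0.001,0.001,0],[-0.001,0.001,0.002,0],[-0.001,0.001,0.002,0]]

```text
time: 3.17
tool_pos: [0.6594, 0.1664, 0.0494]
tool_rot: [-0.0, 3.141, 0.0]
ft_force: [-0.1, 0.2, 0.4]
gripper_width: 0.047
grasp_force: 0.0
```

Request:
apply_moves:
  series:
    - [[0,0,0,0],[0,0,0,0],[0,0,0,0],[0,0,0,0],[0,0,0,0],[0,0,0,0]]
  hand: 0.2

```text
time: 3.67
tool_pos: [0.6596, 0.1664, 0.05]
tool_rot: [-0.0, 3.14, 0.0]
ft_force: [-0.2, 0.9, 5.3]
gripper_width: 0.031
grasp_force: 59.4
```

Run:
```python
from h import *
w=cap('wrist','w4.png');b=cap('side','d4.png')
cv2.imwrite('pics/w4b.png',np.vstack([cv2.resize(w['pixels'][190:350,180:340,::-1],(400,400)),]))
x=cv2.resize(b['pixels'][110:190,220:300,::-1],(400,400),interpolation=cv2.INTER_CUBIC)
cv2.imwrite('pics/w4b.png',np.hstack([cv2.resize(w['pixels'][190:350,180:340,::-1],(400,400)),x]))
```

```text
(no output)
```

View pics/w4b.png

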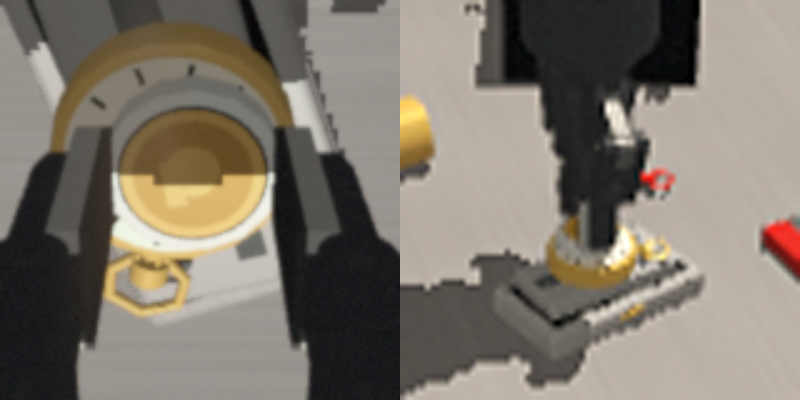

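The pads hold the coin on both sides of the rim and it lies flat. I will lift slowly and check.

Request:
apply_moves:
  series:
    - [[0,0,-0.003,0],[0,0,-0.006,0],[0,0,-0.012,0],[0,0,-0.022,0],[0,0,-0.035,0],[0,0,-0.05,0],[0,0,-0.065,0],[0,0,-0.08,0],[0,0,-0.08,0]]

```text
time: 4.52
tool_pos: [0.6615, 0.1669, 0.134]
tool_rot: [-0.0, 3.134, 0.003]
ft_force: [-0.4, 0.3, 0.8]
gripper_width: 0.0308
grasp_force: 59.4
```

Run:
```python
from near import *
s,w,W,Q,T=near('w5.png'); print(s['tool_pos'])
m=(abs(Q[...,0])<.03)&(abs(Q[...,1])<.05)&(Q[...,2]<.02)&(Q[...,2]>-.03)
h=cv2.cvtColor(w['pixels'],cv2.COLOR_RGB2HSV);c=m&(h[...,1]>80)
print('coin gold',c.sum(),Q[c].mean(0) if c.any() else 0)
A=np.c_[Q[c][:,:2],np.ones(c.sum())];print('tilt',np.linalg.lstsq(A,Q[c][:,2],rcond=None)[0])
for lo,hi,n in((.040,.048,'watch'),(.0275,.0325,'bar'),(.015,.021,'case')):
  mm=(W[...,2]>lo)&(W[...,2]<hi)&(np.hypot(W[...,0]-.66,W[...,1]-.162)<.08); p=W[mm][:,:2].astype(np.float32); print(n,mm.sum(),cv2.minEnclosingCircle(p),cv2.minAreaRect(p))
cv2.imwrite('pics/w5b.png',w['pixels'][:,:,::-1]);plan(.373,-.26,.13,90)
```

```text
[0.66153498 0.16689068 0.13404527]
coin gold 2445 [-0.00028376 -0.00184292 -0.00281094]
tilt [ 0.04573818  0.13257345 -0.00255364]
watch 3332 ((0.6602116823196411, 0.1608969271183014), 0.025810481980443) ((0.6594469547271729, 0.16082820296287537), (0.04894467443227768, 0.05097110569477081), 2.4828195571899414)
bar 1538 ((0.6631032228469849, 0.1620316505432129), 0.047253258526325226) ((0.6630164980888367, 0.16285350918769836), (0.08651480078697205, 0.044970136135816574), 15.479940414428711)
case 2415 ((0.6656379103660583, 0.16421110928058624), 0.060707710683345795) ((0.6659010052680969, 0.16361284255981445), (0.11019467562437057, 0.06046309694647789), 19.728418350219727)
shift [ 2.880e-01 -4.267e-01  1.000e-04] cur yaw 90.0 spins [(np.float64(-3.141), np.float64(0.25)), (np.float64(0.0), np.float64(0.25))] tilt [-0.005  0.001 -1.   ] t 4.5667 w 0.0312 f 59.4
```

View pics/w5b.png

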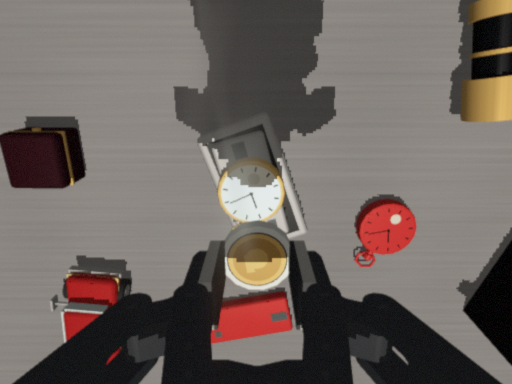

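The coin (257,258) is held between the pads, and the watch (252,190) has stayed put. Carrying the coin to the tester.

Request:
apply_moves:
  series:
    - [[0.01,-0.015,-0.005,0],[0.03,-0.045,-0.01,0],[0.052,-0.077,-0.01,0],[0.074,-0.11,-0.01,0],[0.096,-0.143,-0.01,0],[0.118,-0.176,-0.01,0],[0.14,-0.209,-0.01,0],[0.162,-0.242,-0.01,0],[0.184,-0.275,-0.01,0],[0.206,-0.308,-0.01,0]]

```text
time: 5.4
tool_pos: [0.4513, -0.1428, 0.1384]
tool_rot: [0.001, -3.14, -0.0]
ft_force: [1.0, -0.4, 1.1]
gripper_width: 0.0313
grasp_force: 59.5
```

Request:
apply_moves:
  series:
    - [[0.02,-0.03,0,0],[0.042,-0.06,0,0],[0.062,-0.09,0,0],[0.076,-0.11,0,0],[0.08,-0.117,0,0],[0.08,-0.117,0,0],[0.08,-0.117,0,0],[0.08,-0.117,0,0]]

```text
time: 6.07
tool_pos: [0.3738, -0.2578, 0.1389]
tool_rot: [0.002, -3.141, -0.001]
ft_force: [-0.2, 0.1, -0.9]
gripper_width: 0.0314
grasp_force: 59.5
```

Run:
```python
from near import *
s,w,W,Q,T=near('w6.png'); print(s['tool_pos'],s['ft_force'],s['grasp_force'])
m=(abs(Q[...,0])<.03)&(abs(Q[...,1])<.05)&(Q[...,2]<.02)&(Q[...,2]>-.03)
h=cv2.cvtColor(w['pixels'],cv2.COLOR_RGB2HSV);c=m&(h[...,1]>80)
q=Q[c];print('coin',len(q),q.mean(0),np.linalg.lstsq(np.c_[q[:,:2],np.ones(len(q))],q[:,2],rcond=None)[0])
mm=(W[...,2]>.0345)&(W[...,2]<.045);mb=(W[...,2]>.028)&(W[...,2]<.045)&(np.hypot(W[...,0]-.36,W[...,1]+.26)<.11)
for k in(mm&mb,mb): p=W[k][:,:2].astype(np.float32);print(len(p),cv2.minEnclosingCircle(p),cv2.minAreaRect(p))
cv2.imwrite('pics/w6b.png',cv2.resize(w['pixels'][:,:,::-1],None,fx=1.5,fy=1.5))
```

```text
[ 0.37378049 -0.25778443  0.13890809] [-0.23378814  0.05233106 -0.92206842] 59.488529562950134
coin 2377 [-0.00011461 -0.0014106  -0.00221327] [-0.01366882 -0.01680433 -0.00223854]
3901 ((0.3334301710128784, -0.2693560719490051), 0.0679665058851242) ((0.34066838026046753, -0.2668841481208801), (0.12092793732881546, 0.08872747421264648), 2.782231330871582)
23400 ((0.3490661680698395, -0.2651318609714508), 0.08819393813610077) ((0.34902167320251465, -0.2652226388454437), (0.1488024741411209, 0.10369439423084259), 3.141084671020508)
```

View pics/w6b.png

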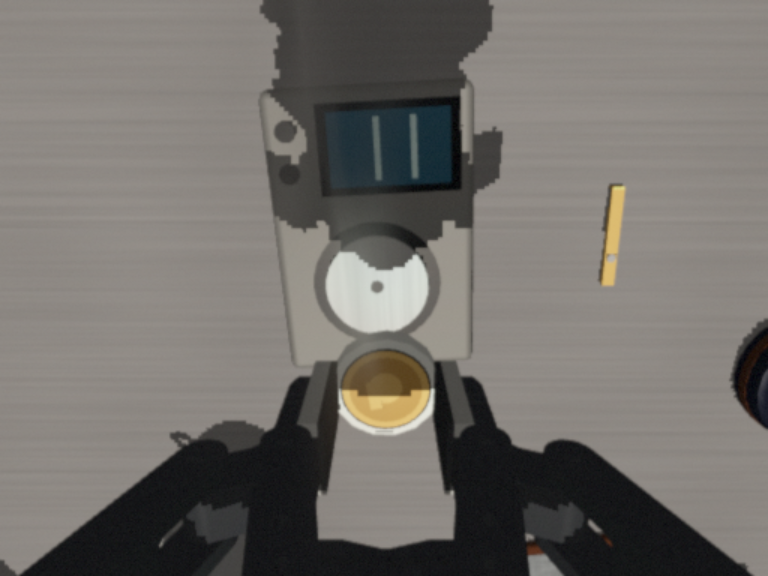

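The coin (386,390) is level in the pads and the sensor's centre dot is at (377,287).

Run:
```python
from fit import *
W=cloud(load('w6.png'));print(W[191,251],W[189:194,249:254].reshape(-1,3).mean(0),W[210,262])
plan(.374,-.2623,.0455,90)
```

```text
[ 0.3747449  -0.26369745  0.03693806] [ 0.37481245 -0.26370075  0.03674905] [ 0.3907731  -0.25489956  0.03732393]
shift [-0.     -0.0047  0.0935] cur yaw 90.1 spins [(np.float64(-3.139), np.float64(-0.61)), (np.float64(0.002), np.float64(-0.61))] tilt [ 0.     0.001 -1.   ] t 6.1167 w 0.0314 f 59.5
```

Request:
apply_moves:
  series:
    - [[0,-0.0045,0.015,0],[0,-0.0045,0.035,0],[0,-0.0045,0.055,0],[0,-0.0045,0.072,0],[0,-0.0045,0.082,0],[0,-0.0045,0.089,0],[0,-0.0045,0.092,0],[0,-0.0045,0.092,0],[0,-0.0045,0.092,0]]

```text
time: 6.87
tool_pos: [0.374, -0.2631, 0.0477]
tool_rot: [-0.002, 3.141, -0.001]
ft_force: [-0.5, 0.6, -1.1]
gripper_width: 0.0311
grasp_force: 59.5
```

Request:
apply_moves:
  series:
    - [[0,0,0.0005,0],[0,0,0.001,0],[0,0,0.0015,0],[0,0,0.0015,0]]

```text
time: 7.2
tool_pos: [0.3735, -0.2634, 0.0461]
tool_rot: [-0.0, 3.141, -0.001]
ft_force: [0.2, -0.4, 0.1]
gripper_width: 0.0311
grasp_force: 59.5
```

Request:
apply_moves:
  series:
    - [[0,0.0005,0.0005,0],[0,0.001,0.001,0],[0,0.001,0.0015,0],[0,0.001,0.002,0],[0,0.001,0.002,0]]

```text
time: 7.62
tool_pos: [0.3732, -0.2622, 0.0436]
tool_rot: [0.0, -3.141, -0.0]
ft_force: [-0.4, 0.1, -0.6]
gripper_width: 0.0314
grasp_force: 59.5
```

Request:
apply_moves:
  series:
    - [[0,0,0.0005,0],[0,0,0.001,0],[0,0,0.001,0]]

```text
time: 7.87
tool_pos: [0.3733, -0.2623, 0.0429]
tool_rot: [-0.0, 3.142, -0.0]
ft_force: [-0.7, -0.2, 3.0]
gripper_width: 0.031
grasp_force: 60.0
```

Request:
apply_moves:
  series:
    - [[0,0,0,0],[0,0,0,0],[0,0,0,0],[0,0,0,0]]
  hand: 0.55

```text
time: 8.2
tool_pos: [0.3733, -0.2622, 0.0427]
tool_rot: [0.0, -3.142, 0.0]
ft_force: [-0.9, 0.4, -0.5]
gripper_width: 0.0471
grasp_force: 0.0
```

Request:
apply_moves:
  series:
    - [[0,0,-0.01,0],[0,0,-0.03,0],[0,0,-0.06,0],[0,0,-0.09,0],[0,0,-0.12,0],[0,0,-0.12,0],[0,0,-0.12,0]]

```text
time: 8.78
tool_pos: [0.3746, -0.2632, 0.1646]
tool_rot: [-0.0, 3.138, -0.005]
ft_force: [-0.2, 0.4, 1.1]
gripper_width: 0.0472
grasp_force: 0.0
```

Run:
```python
from near import *
s,w,W,Q,T=near('w7.png')
h=cv2.cvtColor(w['pixels'],cv2.COLOR_RGB2HSV)
mb=(W[...,2]>.028)&(W[...,2]<.06)&(np.hypot(W[...,0]-.36,W[...,1]+.26)<.11);p=W[mb][:,:2].astype(np.float32);print(cv2.minAreaRect(p))
mc=(W[...,2]>.0415)&mb;print(mc.sum(),cv2.minEnclosingCircle(W[mc][:,:2].astype(np.float32)),np.median(W[mc][:,2]))
plan(.66,.162,.16,None);print(s['gripper_width'])
```

```text
((0.34895578026771545, -0.2652302384376526), (0.1486986130475998, 0.1037401482462883), 3.1684813499450684)
1346 ((0.3734409809112549, -0.26380473375320435), 0.018032582476735115) 0.044808196170670625
shift [-0.2866  0.4243  0.003 ] cur yaw 90.0 spins [] tilt [-0.001 -0.001 -1.   ] t 8.8333 w 0.0474 f 0.0
0.047173230545920763
```

The coin lies within 0.6 mm of the sensor centre, flat (top measured at 44.8 mm, with a known bias of about -1 mm). Next is the watch.

Run:
```python
from fit import *
w=load('w5.png');W=cloud(w);h=cv2.cvtColor(w['pixels'],cv2.COLOR_RGB2HSV)
c=np.array([.6600,.1609]);d=np.hypot(W[...,0]-c[0],W[...,1]-c[1])
g=(h[...,1]>90)&(h[...,0]>12)&(h[...,0]<32)&(d>.0275)&(d<.05)&(W[...,2]>.031)&(W[...,2]<.046)
r=W[g];print(g.sum(),r.mean(0),np.degrees(np.arctan2(r[:,1].mean()-c[1],r[:,0].mean()-c[0])),np.percentile(d[g],[5,95]))
plan(.66,.1625,.12,81)
```

```text
1 [0.69219939 0.14653601 0.0370158 ] -24.041413692344122 [0.03525797 0.03525797]
shift [-0.2865  0.4249  0.043 ] cur yaw 90.0 spins [(np.float64(-2.984), np.float64(-0.61)), (np.float64(0.157), np.float64(-0.61))] tilt [-0.001 -0.001 -1.   ] t 8.8333 w 0.0474 f 0.0
```

Request:
apply_moves:
  series:
    - [[-0.01,0.015,0,0],[-0.033,0.048,0,0],[-0.056,0.083,0,0],[-0.079,0.117,0,0],[-0.102,0.151,0,0],[-0.125,0.185,0,0],[-0.148,0.219,0,0],[-0.171,0.253,0,0],[-0.194,0.287,0,0],[-0.215,0.318,0,0]]
  hand: 0.78

```text
time: 9.67
tool_pos: [0.588, 0.0581, 0.1603]
tool_rot: [0.002, -3.138, 0.0]
ft_force: [1.1, -0.4, 0.5]
gripper_width: 0.0666
grasp_force: 0.0
```

Request:
apply_moves:
  series:
    - [[-0.018,0.027,0,0.05],[-0.036,0.053,0,0.1],[-0.054,0.08,0,0.15],[-0.065,0.098,0.01,0.16],[-0.072,0.106,0.02,0.16],[-0.072,0.106,0.02,0.16],[-0.072,0.106,0.02,0.16],[-0.072,0.106,0.02,0.16]]

```text
time: 10.33
tool_pos: [0.6591, 0.1603, 0.1416]
tool_rot: [-0.252, -3.129, 0.002]
ft_force: [-0.1, -0.4, 0.4]
gripper_width: 0.0664
grasp_force: 0.0
```

```bash
cat > meas.py <<'E'
from near import *
def meas(fn,y0=.162):
    s,w,W,Q,T=near(fn); print(s['tool_pos'],s['gripper_width'])
    m=(abs(Q[...,0])<.016)&(abs(Q[...,1])<.06)&(Q[...,2]<.003)&(Q[...,2]>-.03)
    for k in(-1,1):
        q=Q[m&(Q[...,1]*k>0)]; print('tip',k,q[:,2].max().round(4),q[q[:,2]>q[:,2].max()-.003].mean(0).round(4),abs(q[:,1]).min().round(4))
    for lo,hi,n in((.040,.048,'watch'),(.0275,.0318,'bar'),(.015,.021,'case')):
        mm=(W[...,2]>lo)&(W[...,2]<hi)&(np.hypot(W[...,0]-.66,W[...,1]-y0)<.08); p=W[mm][:,:2].astype(np.float32)
        if len(p)>50: print(n,mm.sum(),np.round(cv2.minEnclosingCircle(p)[0],4),cv2.minAreaRect(p),'tool',((np.r_[cv2.minEnclosingCircle(p)[0],0]-s['tool_pos'])@T).round(4))
    return s,w,W,Q,T
E
python3 - <<'E'
from meas import *
s,w,W,Q,T=meas('w8.png')
cv2.imwrite('pics/w8b.png',w['pixels'][:,:,::-1]); plan(.66,.1625,.06,81)
E
```

```text
[0.65913959 0.16031039 0.14164896] 0.06640958880377638
tip -1 -0.005 [ 0.0011 -0.0354 -0.0069] 0.0344
tip 1 -0.0052 [ 0.0006  0.0321 -0.0069] 0.0313
watch 3200 [0.665  0.1592] ((0.6609127521514893, 0.1600036472082138), (0.05049125850200653, 0.05347680300474167), 37.58708953857422) tool [-0.0063  0.      0.1416]
bar 1884 [0.6636 0.1612] ((0.6638453006744385, 0.16139058768749237), (0.08742018789052963, 0.041340507566928864), 15.397486686706543) tool [-0.0046  0.0018  0.1416]
case 2688 [0.6661 0.1634] ((0.6660069823265076, 0.16389551758766174), (0.11007795482873917, 0.06067407876253128), 19.904796600341797) tool [-0.0067  0.0044  0.1416]
shift [-0.0002  0.0024  0.0826] cur yaw 80.8 spins [(np.float64(3.137), np.float64(0.4)), (np.float64(-0.004), np.float64(0.4))] tilt [ 0.001 -0.001 -1.   ] t 10.3833 w 0.0663 f 0.0
```

View pics/w8b.png

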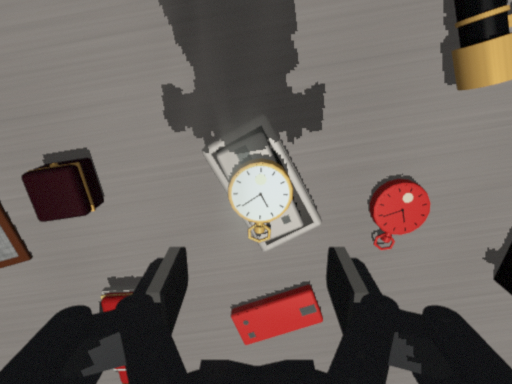

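The watch is at (261,192) and its ring at (259,232), aligned with the tool's x axis, so the grip runs across its own y.

Request:
apply_moves:
  series:
    - [[-0.001,0.002,0.02,0],[-0.001,0.002,0.045,0],[-0.001,0.002,0.07,0],[-0.001,0.002,0.085,0],[-0.001,0.002,0.095,0],[-0.001,0.002,0.1,0],[-0.001,0.002,0.1,0],[-0.001,0.002,0.1,0],[-0.001,0.002,0.1,0]]

```text
time: 11.13
tool_pos: [0.6627, 0.1637, 0.0446]
tool_rot: [0.251, 3.129, 0.001]
ft_force: [0.4, 0.2, 0.4]
gripper_width: 0.0667
grasp_force: 0.0
```

Run:
```python
from meas import *
plan(.6605,.1623,.0335,81)
s,w,W,Q,T=meas('w9.png')
```

```text
shift [ 0.002  -0.0017  0.0111] cur yaw 80.8 spins [(np.float64(3.139), np.float64(0.4)), (np.float64(-0.003), np.float64(0.4))] tilt [-0.003  0.001 -1.   ] t 11.1333 w 0.0667 f 0.0
[0.66271861 0.16366558 0.04462896] 0.06667010104790691
tip -1 0.003 [ 0.0007 -0.0133  0.001 ] 0.0003
tip 1 0.003 [0.001  0.0102 0.0011] 0.0001
watch 7503 [0.6652 0.16  ] ((0.6609981656074524, 0.1602255403995514), (0.05119294673204422, 0.053229302167892456), 36.98463821411133) tool [-0.0029 -0.0033  0.0446]
bar 4017 [0.6638 0.1618] ((0.663350522518158, 0.16376134753227234), (0.0879916399717331, 0.04612318053841591), 15.838312149047852) tool [-0.0012 -0.0017  0.0446]
case 4966 [0.6661 0.1628] ((0.6659818291664124, 0.16368234157562256), (0.11067280918359756, 0.06018025800585747), 19.87590789794922) tool [-0.0034 -0.0004  0.0446]
```

Request:
apply_moves:
  series:
    - [[0.001,-0.001,0.004,0],[0.001,-0.0015,0.008,0],[0.001,-0.0015,0.011,0],[0.001,-0.0015,0.011,0],[0.001,-0.0015,0.011,0]]

```text
time: 11.6
tool_pos: [0.6599, 0.1623, 0.0311]
tool_rot: [-0.251, -3.131, 0.001]
ft_force: [-0.2, 0.6, 0.9]
gripper_width: 0.0667
grasp_force: 0.0
```

Request:
apply_moves:
  series:
    - [[0,0,0,0],[0,0,0,0],[0,0,0,0],[0,0,0,0],[0,0,0,0],[0,0,0,0]]
  hand: 0.4

```text
time: 12.1
tool_pos: [0.6607, 0.1625, 0.0323]
tool_rot: [0.251, 3.131, 0.001]
ft_force: [0.2, -0.6, 3.6]
gripper_width: 0.049
grasp_force: 62.6
```

Run:
```python
from meas import *
s,w,W,Q,T=meas('w10.png');print(s['tool_pos'],s['ft_force'],s['grasp_force'])
```

```text
[0.66073562 0.16249038 0.03225247] 0.04900812278202693
tip -1 0.003 [ 0.0129 -0.026   0.0025] 0.0
tip 1 0.0003 [ 0.0129  0.0198 -0.0017] 0.0
watch 9136 [0.6579 0.1614] ((0.6570058465003967, 0.1601274460554123), (0.05825088918209076, 0.058897003531455994), 37.71367263793945) tool [ 0.0027 -0.0016  0.0322]
bar 4163 [0.6637 0.1599] ((0.6640957593917847, 0.16106761991977692), (0.08801687508821487, 0.04129502549767494), 14.835783958435059) tool [-0.0033 -0.0021  0.0323]
case 4351 [0.6662 0.1626] ((0.6658535003662109, 0.1637594997882843), (0.11073727905750275, 0.060167841613292694), 20.067142486572266) tool [-0.0053  0.001   0.0323]
[0.66073562 0.16249038 0.03225247] [ 0.2425205  -0.61365938  3.58208248] 62.623350620269775
```

Request:
apply_moves:
  series:
    - [[0,0,-0.002,0],[0,0,-0.005,0],[0,0,-0.01,0],[0,0,-0.02,0],[0,0,-0.035,0],[0,0,-0.05,0],[0,0,-0.07,0],[0,0,-0.09,0],[0,0,-0.1,0],[0,0,-0.1,0]]

```text
time: 12.98
tool_pos: [0.6624, 0.1628, 0.1359]
tool_rot: [0.25, 3.125, 0.003]
ft_force: [0.6, -0.1, -0.6]
gripper_width: 0.0494
grasp_force: 62.2
```

Run:
```python
from meas import *
s,w,W,Q,T=meas('w11.png');print(s['tool_pos'],s['ft_force'],s['grasp_force'])
h=cv2.cvtColor(w['pixels'],cv2.COLOR_RGB2HSV)
m=(abs(Q[...,0])<.06)&(abs(Q[...,1])<.026)&(Q[...,2]<.02)&(Q[...,2]>-.03); d=m&(h[...,2]>190)&(h[...,1]<60)
q=Q[d]; print(len(q),q.mean(0),np.linalg.lstsq(np.c_[q[:,:2],np.ones(len(q))],q[:,2],rcond=None)[0],cv2.minEnclosingCircle(q[:,:2].astype(np.float32)))
plan(.4437,.0075,.13,81)
cv2.imwrite('pics/w11b.png',w['pixels'][:,:,::-1])
```

```text
[0.66238994 0.16281586 0.13589758] 0.04937873416892398
tip -1 0.0005 [ 0.0118 -0.0237 -0.0012] 0.0
tip 1 -0.0011 [ 0.0128  0.02   -0.0023] 0.0
bar 4136 [0.6639 0.1615] ((0.6636847257614136, 0.1612282395362854), (0.08672179281711578, 0.04155460372567177), 15.080279350280762) tool [-0.0008 -0.0014  0.1359]
case 2720 [0.6657 0.164 ] ((0.6659780144691467, 0.16364258527755737), (0.10980192571878433, 0.060326751321554184), 19.85222816467285) tool [-0.0022  0.0013  0.1359]
[0.66238994 0.16281586 0.13589758] [ 0.57982812 -0.09405472 -0.64966802] 62.24586725234985
2491 [-0.01148631 -0.00091901 -0.01138543] [-0.0089978  -0.00049001 -0.01148923] ((-0.004581447225064039, -0.0015518805012106895), 0.022209374234080315)
shift [ 0.1903 -0.1877  0.0027] cur yaw 80.8 spins [(np.float64(3.139), np.float64(0.4)), (np.float64(-0.003), np.float64(0.4))] tilt [-0.004  0.001 -1.   ] t 13.0333 w 0.0493 f 62.2
```

View pics/w11b.png

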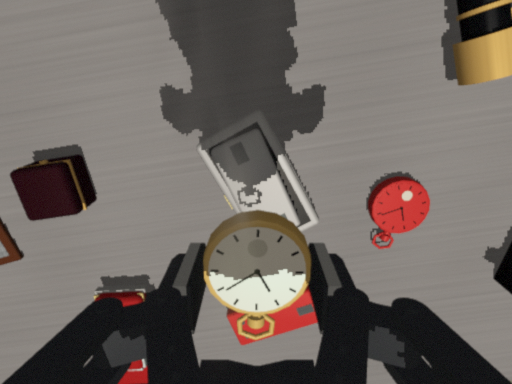

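The watch is held flat, with its dial at (257,263) and ring at (256,326). The bar and case are undisturbed. On to the cushion.

Request:
apply_moves:
  series:
    - [[0.012,-0.012,0,0],[0.034,-0.034,0,0],[0.058,-0.058,0,0],[0.082,-0.082,0,0],[0.106,-0.105,0,0],[0.13,-0.129,0,0],[0.154,-0.152,0,0],[0.175,-0.173,0,0],[0.19,-0.188,0,0],[0.19,-0.188,0,0]]

```text
time: 13.87
tool_pos: [0.4372, 0.0051, 0.13]
tool_rot: [-0.254, -3.124, 0.002]
ft_force: [-0.2, -0.4, -1.6]
gripper_width: 0.0494
grasp_force: 62.3
```

Request:
apply_moves:
  series:
    - [[0,0,0,0],[0,0,0,0],[0,0,0,0]]

```text
time: 14.12
tool_pos: [0.4436, 0.0074, 0.1314]
tool_rot: [0.25, 3.131, 0.0]
ft_force: [0.8, 0.8, -1.0]
gripper_width: 0.0495
grasp_force: 62.3
```

Run:
```python
from meas import *
s,w,W,Q,T=near('w12.png');print(s['tool_pos'])
m=(W[...,2]>.017)&(W[...,2]<.027)&(np.hypot(W[...,0]-.4437,W[...,1]-.0075)<.07);p=W[m].astype(np.float32)
print(m.sum(),cv2.minEnclosingCircle(p[:,:2]),np.median(p[:,2]))
# circle fit of watch gold bezel/dial in tool frame, excluding fingers
h=cv2.cvtColor(w['pixels'],cv2.COLOR_RGB2HSV)
g=(h[...,0]>10)&(h[...,0]<35)&(h[...,1]>70)&(abs(Q[...,0])<.06)&(abs(Q[...,1])<.03)&(Q[...,2]<.005)&(Q[...,2]>-.02)
q=Q[g]; print(len(q),q.min(0),q.max(0)); b=q[(q[:,2]<-.008)&(q[:,0]>-.03)]
A=np.c_[2*b[:,:2],np.ones(len(b))];x=np.linalg.lstsq(A,(b[:,:2]**2).sum(1),rcond=None)[0];print('fit',x[:2],np.sqrt(x[2]+x[0]**2+x[1]**2))
plan(.4437,.0075,.13,81)
cv2.imwrite('pics/w12b.png',w['pixels'][:,:,::-1])
```

```text
[0.44361249 0.00737838 0.13140806]Traceback (most recent call last):
  File "<stdin>", line 4, in <module>
cv2.error: OpenCV(4.12.0) /io/opencv/modules/imgproc/src/shapedescr.cpp:201: error: (-215:Assertion failed) count >= 0 && (depth == CV_32F || depth == CV_32S) in function 'minEnclosingCircle'
```

Run:
```python
from meas import *
s,w,W,Q,T=near('w12.png');print(s['tool_pos'])
m=(W[...,2]>.017)&(W[...,2]<.027)&(np.hypot(W[...,0]-.4437,W[...,1]-.0075)<.07);p=W[m].astype(np.float32)
print(m.sum(),cv2.minEnclosingCircle(p[:,:2].copy()),np.median(p[:,2]))
h=cv2.cvtColor(w['pixels'],cv2.COLOR_RGB2HSV)
g=(h[...,0]>10)&(h[...,0]<35)&(h[...,1]>70)&(abs(Q[...,0])<.06)&(abs(Q[...,1])<.03)&(Q[...,2]<.005)&(Q[...,2]>-.02)
q=Q[g]; print(len(q),q.min(0),q.max(0)); b=q[(q[:,2]<-.008)&(q[:,0]>-.03)]
A=np.c_[2*b[:,:2],np.ones(len(b))];x=np.linalg.lstsq(A,(b[:,:2]**2).sum(1),rcond=None)[0];print('fit',x[:2],np.sqrt(x[2]+x[0]**2+x[1]**2))
cv2.imwrite('pics/w12b.png',w['pixels'][:,:,::-1])
```

```text
[0.4436797  0.00742711 0.1314859 ]
6846 ((0.4415181279182434, 0.006921793799847364), 0.041749007999897) 0.022488423
3027 [-0.04606038 -0.02647811 -0.01465624] [0.0255679  0.02333498 0.00113316]
fit [-0.00056189 -0.00151855] 0.024070634041345434
```

View pics/w12b.png

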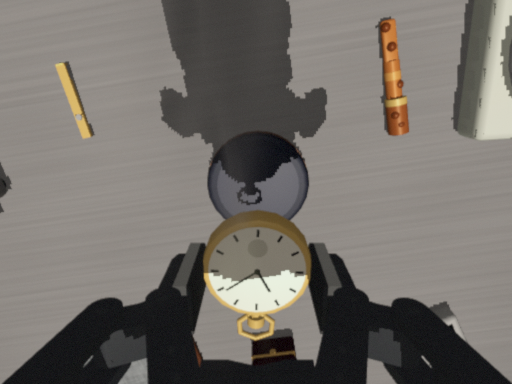

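The watch dial is centred in the pads at (257,263) and the cushion is at (258,180).

Request:
apply_moves:
  series:
    - [[0.0023,0.0007,0.015,0],[0.0023,0.0007,0.035,0],[0.0023,0.0007,0.055,0],[0.0023,0.0007,0.075,0],[0.0023,0.0007,0.09,0],[0.0023,0.0007,0.097,0],[0.0023,0.0007,0.101,0],[0.0023,0.0007,0.101,0],[0.0023,0.0007,0.101,0],[0.0023,0.0007,0.101,0]]

```text
time: 15.05
tool_pos: [0.4417, 0.0081, 0.0316]
tool_rot: [0.25, 3.13, 0.0]
ft_force: [-0.1, -0.0, -1.1]
gripper_width: 0.0492
grasp_force: 62.3
```

Request:
apply_moves:
  series:
    - [[0,0,0.0005,0],[0,0,0.001,0],[0,0,0.001,0]]

```text
time: 15.3
tool_pos: [0.441, 0.008, 0.0302]
tool_rot: [0.251, 3.131, 0.0]
ft_force: [-0.2, -0.7, -0.3]
gripper_width: 0.0492
grasp_force: 62.3
```

Request:
apply_moves:
  series:
    - [[0,0.0005,0.001,0],[0,0.0005,0.002,0],[0,0.0005,0.003,0],[0,0.0005,0.003,0],[0,0.0005,0.003,0]]

```text
time: 15.72
tool_pos: [0.4405, 0.0085, 0.0266]
tool_rot: [-0.251, -3.131, 0.0]
ft_force: [0.3, -0.1, -0.2]
gripper_width: 0.0495
grasp_force: 62.3
```

Request:
apply_moves:
  series:
    - [[0,0,0.0005,0],[0,0,0.001,0],[0,0,0.001,0]]

```text
time: 15.97
tool_pos: [0.4406, 0.0085, 0.0256]
tool_rot: [-0.251, -3.131, 0.0]
ft_force: [-0.2, -0.8, -1.0]
gripper_width: 0.0495
grasp_force: 62.3
```

Request:
apply_moves:
  series:
    - [[-0.001,0,0.0003,0],[-0.001,0,0.0006,0],[-0.001,0,0.0008,0],[-0.001,0,0.0008,0]]

```text
time: 16.3
tool_pos: [0.442, 0.0083, 0.0252]
tool_rot: [0.251, 3.131, -0.0]
ft_force: [-0.6, -0.3, 2.6]
gripper_width: 0.0495
grasp_force: 62.5
```

Request:
apply_moves:
  series:
    - [[0,0,0,0],[0,0,0,0],[0,0,0,0],[0,0,0,0]]
  hand: 0.72

```text
time: 16.63
tool_pos: [0.4417, 0.0083, 0.0249]
tool_rot: [-0.251, -3.132, 0.0]
ft_force: [0.3, -0.4, 0.2]
gripper_width: 0.0615
grasp_force: 0.0
```

Request:
apply_moves:
  series:
    - [[0,0,-0.008,0],[0,0,-0.025,0],[0,0,-0.05,0],[0,0,-0.08,0],[0,0,-0.11,0],[0,0,-0.11,0],[0,0,-0.11,0]]

```text
time: 17.22
tool_pos: [0.4435, 0.0084, 0.1373]
tool_rot: [0.25, 3.126, 0.001]
ft_force: [-0.8, 0.3, -0.3]
gripper_width: 0.0615
grasp_force: 0.0
```

Run:
```python
from meas import *
s,w,W,Q,T=near('w13.png')
for lo,hi in((.0165,.026),(.0335,.042)):
  m=(W[...,2]>lo)&(W[...,2]<hi)&(np.hypot(W[...,0]-.4437,W[...,1]-.0075)<(.07 if lo<.02 else .028));p=W[m].astype(np.float32)
  print(m.sum(),cv2.minEnclosingCircle(p[:,:2].copy()),np.median(p[:,2]),np.linalg.lstsq(np.c_[p[:,:2],np.ones(len(p))],p[:,2],rcond=None)[0])
plan(.6637,.1628,.16,105.2)
```

```text
4078 ((0.44237446784973145, 0.007097954861819744), 0.04203107953071594) 0.022294164 [ 0.0079493  -0.00062782  0.01867713]
3125 ((0.44193071126937866, 0.006705342326313257), 0.025729460641741753) 0.036550105 [ 0.00532984 -0.00022934  0.03414027]
shift [-0.1942  0.1877 -0.0238] cur yaw 80.8 spins [(np.float64(2.717), np.float64(0.18)), (np.float64(-0.425), np.float64(0.18))] tilt [-0.002  0.    -1.   ] t 17.2667 w 0.0613 f 0.0
```

The watch is centred on the cushion within 0.6 mm and flat. Next is the bar.

Request:
apply_moves:
  series:
    - [[-0.012,0.012,-0.005,-0.03],[-0.035,0.035,-0.01,-0.08],[-0.06,0.06,-0.015,-0.13],[-0.085,0.084,-0.02,-0.19],[-0.11,0.108,-0.022,-0.25],[-0.135,0.132,-0.022,-0.31],[-0.16,0.156,-0.022,-0.37],[-0.18,0.175,-0.022,-0.42],[-0.194,0.188,-0.022,-0.425],[-0.194,0.188,-0.022,-0.425]]

```text
time: 18.1
tool_pos: [0.6644, 0.1653, 0.1531]
tool_rot: [0.419, -3.111, -0.0]
ft_force: [-0.8, -0.1, -0.4]
gripper_width: 0.0614
grasp_force: 0.0
```

Request:
apply_moves:
  series:
    - [[0,0,0.01,0],[0,0,0.02,0],[0,0,0.03,0],[0,0,0.03,0],[0,0,0.03,0]]

```text
time: 18.52
tool_pos: [0.6615, 0.1621, 0.1256]
tool_rot: [0.414, -3.111, 0.001]
ft_force: [-0.4, 0.1, 0.3]
gripper_width: 0.0615
grasp_force: 0.0
```

Run:
```python
from meas import *
s,w,W,Q,T=meas('w14.png')
plan(.6640,.1628,.035,105.2)
```

```text
[0.66152373 0.16212824 0.12556852] 0.061535498070301356
tip -1 -0.0036 [-0.0001 -0.0325 -0.0053] 0.0321
tip 1 -0.0035 [ 0.0004  0.0292 -0.0053] 0.0286
bar 5527 [0.6642 0.1606] ((0.6639177799224854, 0.16108998656272888), (0.08741629868745804, 0.04153713211417198), 15.21716594696045) tool [-0.0026 -0.0022  0.1256]
case 3381 [0.6663 0.1627] ((0.6660945415496826, 0.16328775882720947), (0.11020992696285248, 0.060416366904973984), 19.851802825927734) tool [-0.0051 -0.0007  0.1256]
shift [-0.0018 -0.      0.0917] cur yaw 105.2 spins [(np.float64(3.141), np.float64(-0.02)), (np.float64(-0.001), np.float64(-0.02))] tilt [ 0.001 -0.    -1.   ] t 18.5667 w 0.0616 f 0.0
```

Request:
apply_moves:
  series:
    - [[-0.0015,0,0.02,0],[-0.0015,0,0.045,0],[-0.0015,0,0.065,0],[-0.0015,0,0.08,0],[-0.0015,0,0.088,0],[-0.0015,0,0.09,0],[-0.0015,0,0.09,0],[-0.0015,0,0.09,0],[-0.0015,0,0.09,0]]

```text
time: 19.32
tool_pos: [0.6658, 0.1637, 0.0388]
tool_rot: [-0.415, 3.111, 0.001]
ft_force: [-0.4, 0.7, -0.4]
gripper_width: 0.0614
grasp_force: 0.0
```

Request:
apply_moves:
  series:
    - [[0,0,0,0],[0,0,0,0]]

```text
time: 19.48
tool_pos: [0.6653, 0.1636, 0.0381]
tool_rot: [-0.415, 3.112, 0.0]
ft_force: [1.0, 0.4, -0.5]
gripper_width: 0.0618
grasp_force: 0.0
```

Run:
```python
from h import *
plan(.6636,.1627,.0215,105.2)
```

```text
shift [ 0.0019 -0.0005  0.0166] cur yaw 105.2 spins [(np.float64(3.142), np.float64(-0.02)), (np.float64(-0.0), np.float64(-0.02))] tilt [-0.002 -0.    -1.   ] t 19.4833 w 0.0618 f 0.0
```

Request:
apply_moves:
  series:
    - [[0.001,0,0.005,0],[0.001,0,0.01,0],[0.001,0,0.014,0],[0.001,0,0.014,0],[0.001,0,0.014,0],[0.001,0,0.014,0]]

```text
time: 19.98
tool_pos: [0.6635, 0.1632, 0.0227]
tool_rot: [0.415, -3.114, 0.0]
ft_force: [-0.0, 0.1, 0.7]
gripper_width: 0.061
grasp_force: 0.0
```

Request:
apply_moves:
  series:
    - [[0,0,0,0],[0,0,0,0]]

```text
time: 20.15
tool_pos: [0.6639, 0.1632, 0.0232]
tool_rot: [-0.415, 3.114, 0.0]
ft_force: [1.0, 0.3, -0.2]
gripper_width: 0.0611
grasp_force: 0.0
```

Request:
apply_moves:
  series:
    - [[0,-0.0003,0.001,0],[0,-0.0003,0.0015,0],[0,-0.0003,0.0015,0]]

```text
time: 20.4
tool_pos: [0.6636, 0.1629, 0.0213]
tool_rot: [0.415, -3.114, 0.0]
ft_force: [0.5, -1.3, 0.5]
gripper_width: 0.0617
grasp_force: 0.0
```

Request:
apply_moves:
  series:
    - [[0,0,0,0],[0,0,0,0],[0,0,0,0],[0,0,0,0],[0,0,0,0],[0,0,0,0]]
  hand: 0.2

```text
time: 20.9
tool_pos: [0.664, 0.1629, 0.0219]
tool_rot: [-0.415, 3.113, -0.0]
ft_force: [-1.4, 0.2, 3.3]
gripper_width: 0.0401
grasp_force: 62.0
```

Request:
apply_moves:
  series:
    - [[0,0,-0.001,0],[0,0,-0.003,0],[0,0,-0.006,0],[0,0,-0.01,0],[0,0,-0.016,0],[0,0,-0.024,0],[0,0,-0.034,0],[0,0,-0.046,0],[0,0,-0.06,0],[0,0,-0.07,0]]

```text
time: 21.73
tool_pos: [0.6646, 0.1631, 0.0942]
tool_rot: [-0.415, 3.111, 0.0]
ft_force: [1.1, 0.3, -3.7]
gripper_width: 0.0401
grasp_force: 61.3
```

Run:
```python
from meas import *
s,w,W,Q,T=meas('w15.png');print(s['ft_force'])
cv2.imwrite('pics/w15b.png',w['pixels'][:,:,::-1])
m=(abs(Q[...,0])<.05)&(abs(Q[...,1])<.017)&(Q[...,2]<.003)&(Q[...,2]>-.03);q=Q[m]
print(len(q),q.min(0),q.max(0),np.linalg.lstsq(np.c_[q[:,:2],np.ones(len(q))],q[:,2],rcond=None)[0])
plan(.374,.245,.13,105.2)
```

```text
[0.66461345 0.16314716 0.09423249] 0.04014601319106536
tip -1 -0.0032 [ 0.0068 -0.021  -0.0054] 0.0
tip 1 -0.0029 [ 0.009   0.0207 -0.005 ] 0.0
case 3753 [0.6305 0.151 ] ((0.629952073097229, 0.15034909546375275), (0.03370116651058197, 0.06034872680902481), 19.219179153442383) tool [ 0.0363 -0.0027  0.0941]
[ 1.10866205  0.28368364 -3.68830834]
12188 [-0.04460273 -0.01699847 -0.00979645] [0.04427429 0.016996   0.0028838 ] [ 0.01186288 -0.00076981 -0.00751189]
shift [ 0.2601  0.1552 -0.0352] cur yaw 105.2 spins [(np.float64(3.141), np.float64(-0.02)), (np.float64(-0.0), np.float64(-0.02))] tilt [-0.007 -0.    -1.   ] t 21.7833 w 0.0398 f 61.3
```

View pics/w15b.png

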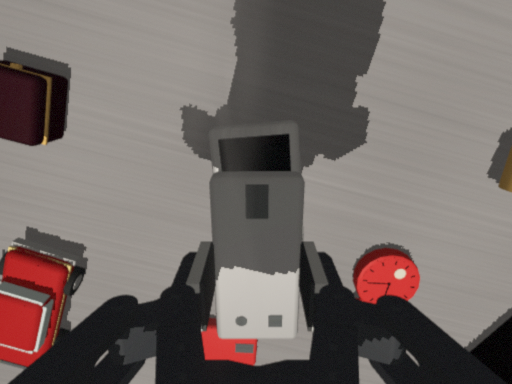

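The bar is held level and centred; its ends are at (258,175) and (258,337). The case lies undisturbed behind it. Going to the scale.

Request:
apply_moves:
  series:
    - [[0,0,-0.012,0],[0.01,0.006,-0.03,0],[0.03,0.018,-0.045,0],[0.055,0.033,-0.05,0],[0.082,0.049,-0.05,0],[0.11,0.066,-0.05,0],[0.138,0.082,-0.05,0],[0.166,0.099,-0.05,0],[0.194,0.116,-0.05,0],[0.218,0.13,-0.05,0]]

```text
time: 22.62
tool_pos: [0.4171, 0.2315, 0.142]
tool_rot: [-0.416, 3.114, 0.001]
ft_force: [-0.8, 0.5, -4.1]
gripper_width: 0.04
grasp_force: 61.4
```

Request:
apply_moves:
  series:
    - [[0.018,0.011,0,0],[0.03,0.018,0,0],[0.038,0.023,0,0],[0.042,0.025,0,0],[0.042,0.025,0,0],[0.042,0.025,0,0],[0.042,0.025,0,0]]

```text
time: 23.2
tool_pos: [0.3734, 0.2444, 0.1415]
tool_rot: [-0.414, 3.113, 0.0]
ft_force: [0.8, -1.0, -3.8]
gripper_width: 0.0399
grasp_force: 61.4
```

Run:
```python
from near import *
s,w,W,Q,T=near('w16.png');print(s['tool_pos'],s['ft_force'],s['grasp_force'])
m=(W[...,2]>.0405)&(W[...,2]<.047)&(np.hypot(W[...,0]-.374,W[...,1]-.245)<.07)&(W[...,2]<.05);p=W[m].astype(np.float32)
print(m.sum(),cv2.minEnclosingCircle(p[:,:2].copy()),np.median(p[:,2]),p.min(0),p.max(0))
hull=cv2.convexHull(p[:,:2].copy())[:,0];A=np.c_[2*hull,np.ones(len(hull))];x=np.linalg.lstsq(A,(hull**2).sum(1),rcond=None)[0];print('hullfit',x[:2],np.sqrt(x[2]+x[0]**2+x[1]**2))
cv2.imwrite('pics/w16b.png',w['pixels'][:,:,::-1]);plan(.374,.245,.055,105.2)
m=(abs(Q[...,0])<.05)&(abs(Q[...,1])<.017)&(Q[...,2]<.003)&(Q[...,2]>-.03);q=Q[m];print(q.min(0),q.max(0),np.linalg.lstsq(np.c_[q[:,:2],np.ones(len(q))],q[:,2],rcond=None)[0])
```

```text
[0.37337384 0.24438066 0.1415473 ] [ 0.79263206 -0.9713366  -3.80770443] 61.37884497642517
8800 ((0.37296780943870544, 0.24437513947486877), 0.05793244019150734) 0.042541787 [0.3152694  0.1870308  0.04051276] [0.4236223  0.30209032 0.04496867]
hullfit [0.37279644 0.24439959] 0.0574750734012147
shift [-0.0008  0.0005  0.0864] cur yaw 105.1 spins [(np.float64(3.14), np.float64(0.32)), (np.float64(-0.001), np.float64(0.32))] tilt [-0.001 -0.    -1.   ] t 23.25 w 0.0401 f 61.4
[-0.04462399 -0.01699248 -0.00993262] [0.04415363 0.01699932 0.00295502] [ 0.01185309 -0.00032185 -0.00757377]
```

View pics/w16b.png

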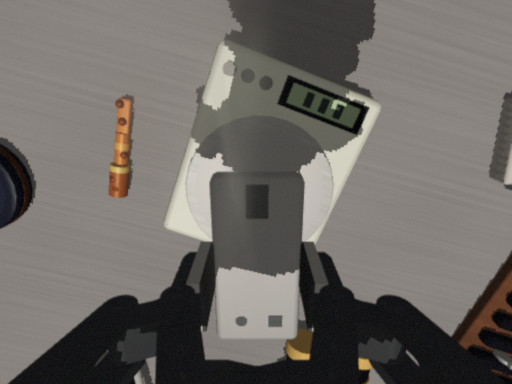

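The pan sits under the bar, its visible part around (260,185), with the glasses well beyond. Lowering.

Request:
apply_moves:
  series:
    - [[0.0005,0.0018,0.015,0],[0.0005,0.0018,0.032,0],[0.0005,0.0018,0.05,0],[0.0005,0.0018,0.065,0],[0.0005,0.0018,0.076,0],[0.0005,0.0018,0.083,0],[0.0005,0.0018,0.087,0],[0.0005,0.0018,0.087,0],[0.0005,0.0018,0.087,0],[0.0005,0.0018,0.087,0]]

```text
time: 24.08
tool_pos: [0.372, 0.2463, 0.0551]
tool_rot: [-0.415, 3.113, 0.001]
ft_force: [-0.4, -0.1, -4.1]
gripper_width: 0.0399
grasp_force: 61.3
```

Request:
apply_moves:
  series:
    - [[0,0,0.0005,0],[0,0,0.001,0],[0,0,0.001,0],[0,0,0.001,0]]

```text
time: 24.42
tool_pos: [0.3713, 0.246, 0.0536]
tool_rot: [-0.415, 3.114, 0.0]
ft_force: [-0.3, 0.3, -5.4]
gripper_width: 0.0396
grasp_force: 61.4
```

Request:
apply_moves:
  series:
    - [[-0.0005,0,0.001,0],[-0.001,0,0.002,0],[-0.001,0,0.003,0],[-0.001,0,0.004,0],[-0.001,0,0.0045,0],[-0.001,0,0.0045,0]]

```text
time: 24.92
tool_pos: [0.372, 0.2461, 0.0487]
tool_rot: [0.415, -3.114, 0.0]
ft_force: [0.1, -0.6, -5.2]
gripper_width: 0.0396
grasp_force: 61.4
```

Request:
apply_moves:
  series:
    - [[0,0,0.0005,0],[0,0,0.001,0],[0,0,0.001,0],[0,0,0.001,0]]

```text
time: 25.25
tool_pos: [0.3722, 0.2462, 0.0479]
tool_rot: [0.415, -3.114, 0.0]
ft_force: [-0.7, -0.2, -3.8]
gripper_width: 0.0395
grasp_force: 61.4
```

Request:
apply_moves:
  series:
    - [[0,0,0.0004,0],[0,0,0.0008,0],[0,0,0.0008,0],[0,0,0.0008,0]]

```text
time: 25.58
tool_pos: [0.3722, 0.2463, 0.0478]
tool_rot: [-0.415, 3.114, 0.0]
ft_force: [-2.5, -2.7, 5.8]
gripper_width: 0.0403
grasp_force: 62.4
```

Contact: the force went from -4 N to +6 N. Releasing.

Request:
apply_moves:
  series:
    - [[0,0,0,0],[0,0,0,0],[0,0,0,0],[0,0,0,0]]
  hand: 0.7

```text
time: 25.92
tool_pos: [0.3725, 0.2464, 0.0472]
tool_rot: [-0.415, 3.113, 0.0]
ft_force: [-0.7, -0.5, -0.3]
gripper_width: 0.0596
grasp_force: 0.0
```

Request:
apply_moves:
  series:
    - [[0,0,-0.008,0],[0,0,-0.025,0],[0,0,-0.05,0],[0,0,-0.08,0],[0,0,-0.11,0],[0,0,-0.11,0],[0,0,-0.11,0]]

```text
time: 26.5
tool_pos: [0.3737, 0.2472, 0.1596]
tool_rot: [-0.415, 3.109, 0.004]
ft_force: [-0.8, 0.2, -0.5]
gripper_width: 0.0598
grasp_force: 0.0
```

Run:
```python
from near import *
s,w,W,Q,T=near('w17.png');d=np.hypot(W[...,0]-.3725,W[...,1]-.245)<.07
m=(W[...,2]>.0405)&(W[...,2]<.047)&d;p=W[m].astype(np.float32);print(cv2.minEnclosingCircle(p[:,:2].copy()))
m=(W[...,2]>.051)&(W[...,2]<.065)&d;p=W[m].astype(np.float32);print(cv2.minAreaRect(p[:,:2].copy()),np.median(p[:,2]),np.linalg.lstsq(np.c_[p[:,:2],np.ones(len(p))],p[:,2],rcond=None)[0])
plan(.6658,.1652,.16,109.9)
```

```text
((0.3730642795562744, 0.24457572400569916), 0.05804254487156868)
((0.3725369870662689, 0.24472405016422272), (0.08755950629711151, 0.042112626135349274), 15.455445289611816) 0.055407364 [0.00143947 0.00140479 0.05446973]
shift [-0.2617 -0.1553 -0.0017] cur yaw 105.2 spins [(np.float64(3.06), np.float64(0.32)), (np.float64(-0.082), np.float64(0.32))] tilt [-0.002  0.001 -1.   ] t 26.55 w 0.0596 f 0.0
```

The bar is centred within 0.6 mm and flat. Last is the case.

Request:
apply_moves:
  series:
    - [[-0.015,-0.009,0,0],[-0.045,-0.027,0,-0.01],[-0.075,-0.045,0,-0.03],[-0.105,-0.062,0,-0.04],[-0.135,-0.08,0,-0.05],[-0.165,-0.098,0,-0.06],[-0.195,-0.116,0,-0.07],[-0.225,-0.134,0,-0.082],[-0.25,-0.149,0.01,-0.082],[-0.262,-0.155,0.02,-0.082]]
  hand: 1

```text
time: 27.38
tool_pos: [0.6684, 0.1632, 0.1347]
tool_rot: [0.539, -3.095, 0.001]
ft_force: [-0.6, 0.2, 0.2]
gripper_width: 0.0855
grasp_force: 0.0
```

Request:
apply_moves:
  series:
    - [[0,0,0.01,0],[0,0,0.02,0],[0,0,0.02,0],[0,0,0.02,0],[0,0,0.02,0],[0,0,0.02,0]]

```text
time: 27.88
tool_pos: [0.6655, 0.166, 0.1185]
tool_rot: [-0.544, 3.093, 0.0]
ft_force: [0.7, -0.5, -0.1]
gripper_width: 0.0853
grasp_force: 0.0
```

Run:
```python
from meas import *
s,w,W,Q,T=meas('w18.png')
plan(.6655,.1651,.03,109.9)
```

```text
[0.66546202 0.16602507 0.1184849 ] 0.0852884355440541
tip -1 -0.0103 [ 0.0006 -0.0445 -0.0124] 0.0438
tip 1 -0.0112 [ 0.0004  0.0411 -0.013 ] 0.0404
case 9728 [0.6663 0.1629] ((0.6662294864654541, 0.16338977217674255), (0.1102725937962532, 0.06055355817079544), 19.772279739379883) tool [ 0.0005 -0.0032  0.1185]
shift [ 0.0006 -0.0007  0.0886] cur yaw 109.9 spins [(np.float64(-3.141), np.float64(-0.1)), (np.float64(0.001), np.float64(-0.1))] tilt [-0.002 -0.    -1.   ] t 27.9333 w 0.0854 f 0.0
```

Request:
apply_moves:
  series:
    - [[0.0005,-0.0008,0.02,0],[0.0005,-0.0008,0.045,0],[0.0005,-0.0008,0.065,0],[0.0005,-0.0008,0.08,0],[0.0005,-0.0008,0.092,0],[0.0005,-0.0008,0.098,0],[0.0005,-0.0008,0.098,0],[0.0005,-0.0008,0.098,0],[0.0005,-0.0008,0.098,0],[0.0005,-0.0008,0.098,0]]

```text
time: 28.77
tool_pos: [0.6666, 0.1647, 0.0208]
tool_rot: [-0.542, 3.092, 0.0]
ft_force: [-0.3, -0.6, 0.2]
gripper_width: 0.0856
grasp_force: 0.0
```

Run:
```python
from h import *
plan(.6656,.165,.003,109.9);print(ctrl.observe()['ft_force'])
```

```text
shift [0.0008 0.0007 0.0178] cur yaw 109.9 spins [(np.float64(3.141), np.float64(-0.1)), (np.float64(-0.0), np.float64(-0.1))] tilt [-0.003 -0.    -1.   ] t 28.7667 w 0.0856 f 0.0
[-0.27130957 -0.58983683  0.15695567]
```

Request:
apply_moves:
  series:
    - [[0.0005,0.0005,0.005,0],[0.0005,0.0005,0.01,0],[0.0005,0.0005,0.014,0],[0.0005,0.0005,0.016,0],[0.0005,0.0005,0.016,0],[0.0005,0.0005,0.016,0]]

```text
time: 29.27
tool_pos: [0.6645, 0.1646, 0.0026]
tool_rot: [0.542, -3.094, 0.0]
ft_force: [-0.0, -0.1, 0.1]
gripper_width: 0.0854
grasp_force: 0.0
```

Request:
apply_moves:
  series:
    - [[0,0,0,0],[0,0,0,0],[0,0,0,0],[0,0,0,0],[0,0,0,0],[0,0,0,0]]
  hand: 0.4

```text
time: 29.77
tool_pos: [0.6654, 0.1648, 0.0039]
tool_rot: [-0.542, 3.093, 0.0]
ft_force: [0.5, 0.1, 3.6]
gripper_width: 0.06
grasp_force: 66.6
```

Request:
apply_moves:
  series:
    - [[0,0,-0.001,0],[0,0,-0.004,0],[0,0,-0.01,0],[0,0,-0.02,0],[0,0,-0.035,0],[0,0,-0.055,0],[0,0,-0.08,0],[0,0,-0.1,0],[0,0,-0.12,0],[0,0,-0.12,0]]

```text
time: 30.6
tool_pos: [0.6679, 0.1654, 0.1296]
tool_rot: [-0.541, 3.084, 0.001]
ft_force: [1.0, 0.1, 0.1]
gripper_width: 0.06
grasp_force: 66.2
```

Run:
```python
from near import *
s,w,W,Q,T=near('w19.png');print(s['tool_pos'],s['ft_force'],s['grasp_force'])
m=(abs(Q[...,0])<.065)&(abs(Q[...,1])<.02)&(Q[...,2]<.003)&(Q[...,2]>-.03);q=Q[m];print(q.min(0),q.max(0),np.linalg.lstsq(np.c_[q[:,:2],np.ones(len(q))],q[:,2],rcond=None)[0])
A=dict(np.load('pics/s1.png.npz'));W=cloud(A)
print('pad corners scene',[W[v,u].round(3) for u,v in((214,153),(246,185),(207,204),(176,178))])
plan(.652,-.165,.13,109.9)
```

```text
[0.66785417 0.16543251 0.12963245] [1.02942904 0.10062086 0.13358993] 66.18659019470215
[-0.05641347 -0.01999875 -0.01520723] [0.05535205 0.01999945 0.00238462] [ 0.01326462 -0.0034763  -0.01261903]
pad corners scene [array([ 0.609, -0.247,  0.007]), array([ 0.578, -0.098,  0.003]), array([ 0.692, -0.075,  0.007]), array([ 0.734, -0.203, -0.   ])]
shift [ 0.1264 -0.3054 -0.0038] cur yaw 109.9 spins [(np.float64(3.141), np.float64(-0.1)), (np.float64(-0.0), np.float64(-0.1))] tilt [-0.007 -0.001 -1.   ] t 30.65 w 0.0602 f 66.2
```

Request:
apply_moves:
  series:
    - [[0.008,-0.02,0,0],[0.02,-0.05,0,0],[0.033,-0.08,0,0.02],[0.046,-0.11,0,0.04],[0.059,-0.14,0,0.06],[0.071,-0.17,0,0.08],[0.084,-0.2,0,0.1],[0.096,-0.23,0,0.12],[0.108,-0.26,0,0.13],[0.12,-0.285,0,0.13]]

```text
time: 31.48
tool_pos: [0.6477, -0.1463, 0.121]
tool_rot: [0.338, -3.12, -0.001]
ft_force: [0.8, 0.7, -0.9]
gripper_width: 0.06
grasp_force: 66.1
```

Request:
apply_moves:
  series:
    - [[0.004,-0.01,0,0],[0.006,-0.018,0,0],[0.006,-0.02,0,0],[0.006,-0.02,0,0],[0.006,-0.02,0,0],[0.006,-0.02,0,0]]

```text
time: 31.98
tool_pos: [0.6476, -0.1633, 0.1229]
tool_rot: [0.344, -3.122, -0.001]
ft_force: [0.4, -1.0, -1.9]
gripper_width: 0.0606
grasp_force: 66.1
```

```bash
cat > pad.py <<'E'
from near import *
def pad(fn,view=None):
    s,w,W,Q,T=near(fn);print(s['tool_pos'],s['tool_rot'],s['ft_force'],s['grasp_force'])
    m=(abs(Q[...,0])<.065)&(abs(Q[...,1])<.02)&(Q[...,2]<.003)&(Q[...,2]>-.03);q=Q[m];print('held',q.min(0),q.max(0))
    h=cv2.cvtColor(w['pixels'],cv2.COLOR_RGB2HSV)
    b=(h[...,1]>90)&(h[...,2]<150)&((h[...,0]<14)|(h[...,0]>170))&(W[...,2]<.012)&(W[...,2]>-.005)&(np.hypot(W[...,0]-.655,W[...,1]+.165)<.125)
    b=cv2.morphologyEx(b.astype(np.uint8),cv2.MORPH_OPEN,np.ones((2,2)))>0
    p=W[b].astype(np.float32);print('border',len(p),cv2.minAreaRect(p[:,:2].copy()),p.min(0),p.max(0))
    im=w['pixels'][:,:,::-1].copy(); im[b]=(0,255,0)
    if view: cv2.imwrite('pics/'+view,im)
    plan(.652,-.165,.03)
E
python3 -c "
from pad import *
pad('w20.png','w20b.png')"
```

```text
[ 0.64763561 -0.163254    0.12294418] [ 3.43860342e-01 -3.12247624e+00 -7.93325254e-04] [ 0.38577094 -0.97087221 -1.92369193] 66.1379599571228
held [-0.05633774 -0.01999637 -0.01503785] [0.05506835 0.01999678 0.00240178]
border 1865 ((nan, nan), (0.0, 0.0), 0.0) [nan nan nan] [nan nan nan]
shift [-0.0038 -0.0026  0.0931] cur yaw 102.6 spins [] tilt [-0.  0. -1.] t 32.0333 w 0.0603 f 66.1
```

View pics/w20b.png

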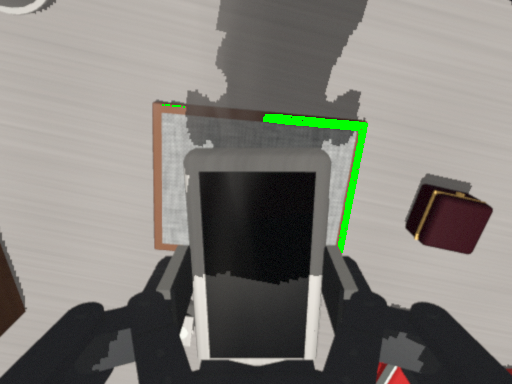

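Pad outer corners are at TL (154,102), TR (367,122) and BL (154,249). The case is held level with its edges at (187,150) and (330,150).

Run:
```python
from fit import *
w=load('w20.png');R=cv2.Rodrigues(w['rvec'])[0];t=w['tvec'].ravel();C=-R.T@t;Ki=np.linalg.inv(w['K'])
def ray(u,v,z=.006-.0012):
    d=R.T@(Ki@[u,v,1]);return C+d*(z-C[2])/d[2]
P={k:ray(*p) for k,p in dict(TL=(154,102),TR=(367,122),BL=(154,249)).items()}
for k in P:print(k,P[k].round(4))
print('x side',np.linalg.norm(P['BL']-P['TL']),'y side',np.linalg.norm(P['TR']-P['TL']))
a=P['BL']-P['TL'];b=P['TR']-P['TL'];print(np.degrees(np.arctan2(a[1],a[0])),np.degrees(np.arctan2(b[1],b[0])))
c=(P['BL']+P['TR'])/2;y=np.radians(102.6);print('centre',c,'corr',c[:2]+.0016*np.array([np.cos(y),np.sin(y)]))
W=cloud(w);print(W[200,170],W[240,345],C)
```

```text
TL [ 0.6005 -0.2563  0.0048]
TR [ 0.5792 -0.0912  0.0048]
BL [ 0.7278 -0.2412  0.0048]
x side 0.12820886231774226 y side 0.16649877224959939
6.782105048722483 97.35357766903604
centre [ 0.65348695 -0.16619856  0.0048    ] corr [ 0.65313792 -0.16463709]
[ 0.67713852 -0.23310397  0.00679739] [ 0.68513828 -0.07370526 -0.00243644] [ 0.56667326 -0.18316493  0.26417813]
```

Request:
apply_moves:
  series:
    - [[-0.002,-0.001,0.015,0.03],[-0.004,-0.002,0.035,0.06],[-0.005,-0.0025,0.055,0.098],[-0.005,-0.0025,0.075,0.098],[-0.005,-0.0025,0.09,0.098],[-0.005,-0.0025,0.099,0.098],[-0.005,-0.0025,0.103,0.098],[-0.005,-0.0025,0.103,0.098],[-0.005,-0.0025,0.103,0.098],[-0.005,-0.0025,0.103,0.098]]

```text
time: 32.87
tool_pos: [0.654, -0.1664, 0.0217]
tool_rot: [-0.187, 3.133, -0.001]
ft_force: [-0.3, 0.8, -0.3]
gripper_width: 0.0605
grasp_force: 66.1
```

Request:
apply_moves:
  series:
    - [[0,0,0,0],[0,0,0,0],[0,0,0,0]]

```text
time: 33.12
tool_pos: [0.6533, -0.1665, 0.0209]
tool_rot: [-0.187, 3.135, -0.001]
ft_force: [0.2, 0.7, -0.7]
gripper_width: 0.0602
grasp_force: 66.1
```

Run:
```python
from h import *
plan(.653,-.1646,.0099,97)
```

```text
shift [0.     0.0019 0.011 ] cur yaw 96.8 spins [(np.float64(3.139), np.float64(-0.37)), (np.float64(-0.003), np.float64(-0.37))] tilt [-0.001 -0.    -1.   ] t 33.1167 w 0.0602 f 66.1
```

Request:
apply_moves:
  series:
    - [[0,0.001,0.002,0],[0,0.0015,0.004,0],[0,0.0015,0.006,0],[0,0.0015,0.008,0],[0,0.0015,0.0085,0],[0,0.0015,0.0085,0]]

```text
time: 33.62
tool_pos: [0.6523, -0.1648, 0.0111]
tool_rot: [0.187, -3.135, -0.0]
ft_force: [0.4, -0.4, -1.7]
gripper_width: 0.0599
grasp_force: 66.1
```

Request:
apply_moves:
  series:
    - [[0,0,0.0005,0],[0,0,0.001,0],[0,0,0.001,0]]

```text
time: 33.87
tool_pos: [0.6527, -0.1649, 0.0106]
tool_rot: [-0.187, 3.136, -0.0]
ft_force: [0.3, 0.6, -0.9]
gripper_width: 0.06
grasp_force: 66.1
```

Request:
apply_moves:
  series:
    - [[0,0,0.0004,0],[0,0,0.0008,0],[0,0,0.0008,0],[0,0,0.0008,0]]

```text
time: 34.2
tool_pos: [0.6527, -0.1649, 0.0099]
tool_rot: [-0.187, 3.136, -0.0]
ft_force: [-0.4, -0.2, -1.0]
gripper_width: 0.0604
grasp_force: 66.2
```

Request:
apply_moves:
  series:
    - [[0,0,0.0004,0],[0,0,0.0008,0],[0,0,0.0008,0],[0,0,0.0008,0]]

```text
time: 34.53
tool_pos: [0.6528, -0.1649, 0.0099]
tool_rot: [-0.187, 3.135, -0.0]
ft_force: [-2.6, 0.2, 5.1]
gripper_width: 0.0604
grasp_force: 66.8
```

Contact. Releasing and retreating.

Request:
apply_moves:
  series:
    - [[0,0,0,0],[0,0,0,0],[0,0,0,0],[0,0,0,0],[0,0,0,0]]
  hand: 1

```text
time: 34.95
tool_pos: [0.6527, -0.1648, 0.0087]
tool_rot: [0.187, -3.136, -0.0]
ft_force: [-0.1, -0.1, -0.2]
gripper_width: 0.0851
grasp_force: 0.0
```

Request:
apply_moves:
  series:
    - [[0,0,-0.008,0],[0,0,-0.025,0],[0,0,-0.05,0],[0,0,-0.08,0],[0,0,-0.115,0],[0,0,-0.15,0],[0,0,-0.18,0],[0,0,-0.2,0],[0,0,-0.2,0],[0,0,-0.2,0]]

```text
time: 35.78
tool_pos: [0.6537, -0.1651, 0.2116]
tool_rot: [-0.187, 3.131, -0.002]
ft_force: [0.6, 0.2, -1.0]
gripper_width: 0.0856
grasp_force: 0.0
```

Run:
```python
from h import *
w=cap('wrist','w21.png');b=cap('side','d21.png');cap('scene','s21.png')
W=cloud(w);d=np.hypot(W[...,0]-.653,W[...,1]+.165)<.08
m=d&(W[...,2]>.018)&(W[...,2]<.03);p=W[m].astype(np.float32);print('case',cv2.minAreaRect(p[:,:2].copy()),np.median(p[:,2]),np.linalg.lstsq(np.c_[p[:,:2],np.ones(len(p))],p[:,2],rcond=None)[0])
D=np.hypot(W[...,0]-.653,W[...,1]+.165)<.125
h=cv2.cvtColor(w['pixels'],cv2.COLOR_RGB2HSV)
bm=(h[...,1]>90)&(h[...,2]<170)&((h[...,0]<14)|(h[...,0]>170))&D&(W[...,2]<.012)&(W[...,2]>-.004);p=W[bm].astype(np.float32);print('pad',len(p),cv2.minAreaRect(p[:,:2].copy()))
cv2.imwrite('pics/fin.png',np.hstack([cv2.resize(w['pixels'],(400,300)),cv2.resize(b['pixels'],(400,300))])[:,:,::-1])
```

```text
case ((0.6534298062324524, -0.16665808856487274), (0.11071249097585678, 0.06327323615550995), 6.726412773132324) 0.022492236 [0.00212375 0.00059116 0.02110004]
pad 2217 ((0.6532047390937805, -0.1657913327217102), (0.1289575695991516, 0.1685873419046402), 7.480653762817383)
```

View pics/fin.png

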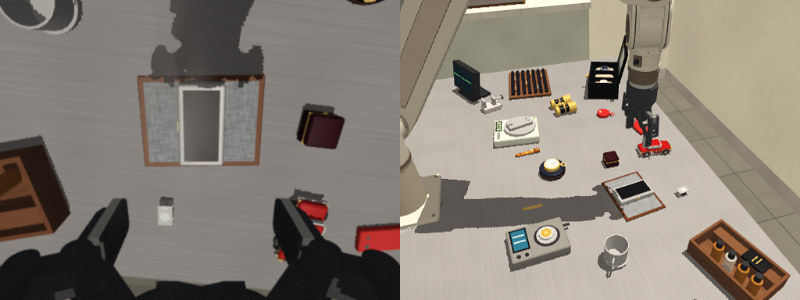

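The case is centred on the pad within 1 mm. The side view shows the coin on the tester (546,233), the watch on the cushion (552,168), the bar on the pan (520,127), the bystanders in place, and the gripper well clear.

```bash
python3 -c "
from bench import ctrl
print(ctrl.finish_job())"
```

```text
the job is handed in; nothing more can be done
None
```

The job is done and handed in: coin on the sensor, watch face up on the cushion, bar on the pan and case on the felt pad, taken in that order, each flat and measured within about 1 mm of centre, with the opera glasses and cup left alone.

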